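Change the cups on a flash point tester's sample slide

TASK

Open the tester's red quarter-turn lock and pull the sample carriage fully out, then stand every spent cup (orange knob) upright in the blue tray and every fresh cup (black knob) upright in a nest of the carriage. Then slide the carriage fully home against its stop and turn the lock back until it drops into its locked position. Leave the other things on the bench where they are.

Things in the scene. Friction and masses are not known exactly. Their poses are not given: they have to be found in the camera images.
- fresh0_mid (a point): Fresh test cup, brass with a BLACK knob, standing on the bench at the start; two or three of the three are present. Its total height is 62 mm: body 52 mm diameter and 32 mm high including the steel lid, foot bevelled to 44 mm, and on top a round upright knob 18 mm in diameter and 30 mm high to hold it by; about 0.2 kg. The point is on its axis, 31 mm above its underside; z is up its axis. 
- fresh1_mid (a point): Fresh test cup, brass with a BLACK knob, standing on the bench at the start; two or three of the three are present. Its total height is 62 mm: body 52 mm diameter and 32 mm high including the steel lid, foot bevelled to 44 mm, and on top a round upright knob 18 mm in diameter and 30 mm high to hold it by; about 0.2 kg. The point is on its axis, 31 mm above its underside; z is up its axis. 
- fresh2_mid (a point): Fresh test cup, brass with a BLACK knob, standing on the bench at the start; two or three of the three are present. Its total height is 62 mm: body 52 mm diameter and 32 mm high including the steel lid, foot bevelled to 44 mm, and on top a round upright knob 18 mm in diameter and 30 mm high to hold it by; about 0.2 kg. The point is on its axis, 31 mm above its underside; z is up its axis. 
- spent0_mid (a point): Spent test cup, dark steel with an ORANGE knob, standing in a nest of the carriage at the start; two or three of the three are present. Its total height is 62 mm: body 52 mm diameter and 32 mm high including the steel lid, foot bevelled to 44 mm, and on top a round upright knob 18 mm in diameter and 30 mm high to hold it by; about 0.2 kg. The point is on its axis, 31 mm above its underside; z is up its axis. 
- spent1_mid (a point): Spent test cup, dark steel with an ORANGE knob, standing in a nest of the carriage at the start; two or three of the three are present. Its total height is 62 mm: body 52 mm diameter and 32 mm high including the steel lid, foot bevelled to 44 mm, and on top a round upright knob 18 mm in diameter and 30 mm high to hold it by; about 0.2 kg. The point is on its axis, 31 mm above its underside; z is up its axis. 
- spent2_mid (a point): Spent test cup, dark steel with an ORANGE knob, standing in a nest of the carriage at the start; two or three of the three are present. Its total height is 62 mm: body 52 mm diameter and 32 mm high including the steel lid, foot bevelled to 44 mm, and on top a round upright knob 18 mm in diameter and 30 mm high to hold it by; about 0.2 kg. The point is on its axis, 31 mm above its underside; z is up its axis. 
- nest0 (a point): Centre of the floor of nest 0 of the carriage (30 mm above the bench). A nest is a square recess 60 mm wide inside with a rim 9 mm high; it holds any one cup. The three nests lie in a row 72 mm apart along the slide; nest 0 is nearest the handle. The frame turns with the tester: +y is the way home, -y the way out, z up.
- nest1 (a point): Centre of the floor of nest 1 of the carriage (30 mm above the bench). A nest is a square recess 60 mm wide inside with a rim 9 mm high; it holds any one cup. The three nests lie in a row 72 mm apart along the slide; nest 0 is nearest the handle. The frame turns with the tester: +y is the way home, -y the way out, z up.
- nest2 (a point): Centre of the floor of nest 2 of the carriage (30 mm above the bench). A nest is a square recess 60 mm wide inside with a rim 9 mm high; it holds any one cup. The three nests lie in a row 72 mm apart along the slide; nest 0 is nearest the handle. The frame turns with the tester: +y is the way home, -y the way out, z up.
- carriage (a joint): Position of the carriage on its straight level slide, in m: 0 = fully home against its stop under the test arm (as at the start), 0.23 = pulled fully out against its outer stop, where all the nests are clear of the arm. Needs about 3 N to slide and stays where it is left.
- carriage_handle (a point): Centre of the carriage's handle, a black upright block at the end away from the tester's cabinet, 14 mm thick along the slide, 36 mm wide across it, point 71 mm above the bench, block 18 mm above and 42 mm below that; 73 mm further out (-y) than nest 0. Same axes as the nests. With the carriage home it stands 80 mm from the overhead arm, whose underside is 160 mm above the bench.
- lock (a joint): Angle of the quarter-turn lock, rad: 0 = locked detent (start), 1.571 = open detent; grows anticlockwise seen from above. Resists with about 0.1 N m; past half-way (0.785) it springs on into the detent it is turned to, before that it springs back. Locked, its tongue stands behind a catch on the carriage's side, with 4 mm play, and holds the carriage home.
- lock_bar (a point): Centre of the red bar grip of the lock, on its upright turning axis, 67 mm above the bench. The bar is 50 mm long, 12 mm thick, 36 mm high (18 mm above and below the point), lying along the frame's y axis; the frame turns with it. Locked, the bar is parallel to the slide; open, it is square to it (tongue pointing away from the slide).
- tray_floor (a point): Centre of the inner floor (5 mm above the bench) of the fixed blue tray for spent cups, 180 mm square outside, walls 5 mm thick and 22 mm high. Cups fit in it two by two, at 42 mm either side of the centre along x and y.
- amber_jar: Bystander: amber jar, 52 mm diameter, 70 mm high; origin at its underside.
- beaker: Bystander: clear beaker, 70 mm diameter, 85 mm high; origin at its underside.
- wash_bottle: Bystander: white bottle with a red cap, 60 mm diameter, 160 mm high; origin at its underside.
- screwdriver: Bystander: screwdriver lying on the bench; origin under its middle, x along it.
- weight: Bystander: steel knobbed weight, 36 mm diameter, 46 mm high; origin at its underside.
- sample_can: Bystander: aluminium can, 66 mm diameter, 110 mm high; origin at its underside.
There are look-alikes about, which are no part of the job. What is shaped like the part that bears spent2_mid but purple or turquoise is not meant.

How it is judged:
On the way, in this order (a step that is already met when the one before it is completed fails the run):
1. the lock is open and the carriage is pulled fully out (within 12 mm) (value of joint lock above 1.4 rad and value of joint carriage above 0.218 m), for 0.1 s.
2. every fresh cup stands in a nest and every spent cup in the tray ((horizontal distance between fresh0_mid and nest0 below 0.009 m or horizontal distance between fresh0_mid and nest1 below 0.009 m or horizontal distance between fresh0_mid and nest2 below 0.009 m) and height (world z) of each of fresh0_mid, fresh1_mid, fresh2_mid below 0.068 m and angle between each of fresh0_mid, fresh1_mid, fresh2_mid's own z axis and vertical below 0.15 rad and (horizontal distance between fresh1_mid and nest0 below 0.009 m or horizontal distance between fresh1_mid and nest1 below 0.009 m or horizontal distance between fresh1_mid and nest2 below 0.009 m) and (horizontal distance between fresh2_mid and nest0 below 0.009 m or horizontal distance between fresh2_mid and nest1 below 0.009 m or horizontal distance between fresh2_mid and nest2 below 0.009 m) and x of spent0_mid in the frame of tray_floor between -0.068 and 0.068 m and y of spent0_mid in the frame of tray_floor between -0.068 and 0.068 m and height (world z) of each of spent0_mid, spent1_mid, spent2_mid below 0.043 m and angle between each of spent0_mid, spent1_mid, spent2_mid's own z axis and vertical below 0.2 rad and x of spent1_mid in the frame of tray_floor between -0.068 and 0.068 m and y of spent1_mid in the frame of tray_floor between -0.068 and 0.068 m and x of spent2_mid in the frame of tray_floor between -0.068 and 0.068 m and y of spent2_mid in the frame of tray_floor between -0.068 and 0.068 m), for 0.2 s.
3. the carriage is home against its stop (within 6 mm) (value of joint carriage below 0.006 m), for 0.2 s.
4. the lock is in its locked detent (value of joint lock below 0.12 rad), for 0.2 s.
At the end, for the whole second after the job is handed in: Every fresh cup present stands upright in a nest (centre within 9 mm of the nest's, tilt under 0.15 rad), every spent cup present stands upright on the floor of the blue tray, the carriage is home within 6 mm and the lock is within 0.12 rad of its locked position (all of step 2 and value of joint carriage below 0.006 m and value of joint lock below 0.12 rad); the robot touches nothing.
It fails at once if one of the bystanders (jar, beaker, bottle, screwdriver, weight, can) is moved more than 30 mm (distance of any of amber_jar, beaker, wash_bottle, screwdriver, weight, sample_can from where it was at the start of the episode above 0.03 m).
Of fresh0, fresh1, fresh2 only 2 to 3 are there at a start; the rules pass over those that are not, and their reading is None.
Of spent0, spent1, spent2 only 2 to 3 are there at a start; the rules pass over those that are not, and their reading is None.
At some moment in a run one of fresh0, fresh1, fresh2, spent0, spent1, spent2 may be knocked a few centimetres aside while the robot is not near it.
Once in a run the grip may slacken for a moment while it holds something.
It also fails if it takes over 208 s, if anything falls off the work surface, if the arm or the gripper's body presses on something with over 40 N, if the wrist force passes 120 N, or if a joint passes its speed limit or range.

ROBOT

A 6-joint arm with a two-finger parallel gripper is mounted at the origin on the work surface. World frame = base frame: x ahead of the robot, y to its left, z up, the work surface at z = 0. Lengths are in m, angles in rad, forces in N, time in s.
With the tool pointing down it reaches from about 0.35 to 0.85 m from the base axis. Payload 8.1 kg.
Tool frame: the origin (TCP) lies where the fingers leave the gripper's body, on its centre line; the fingertips stand 84 mm ahead of it and the grasp point (between the pads) lies 65 mm ahead of it; z points along the fingers, y is the direction in which the jaws open and shut (so a half turn about z gives the same grasp; the last joint's range is limited). The gripper opens to 93 mm and grips with 3 to 60 N. Pads are 15 mm wide; open, the fingers measure 128 mm over their backs; the gripper's body (75 mm by 188 mm) begins 65 mm behind the grasp point.
Start: joints at [1.091, 0.13, 1.488, -0, 1.523, -0.085], TCP at [0.231, 0.554, 0.303] pointing down, gripper open.
Joint ranges: [-2.96, 2.96], [-0.89, 2.26], [0.02, 2.5], [-1.34, 4.48], [0, 2.73], [-2.66, 2.66]. Speed limits (rad/s): [2.39, 2.39, 2.79, 3.14, 3.14, 3.14].

INTERFACE

Orientations are given as a rotation vector (axis times angle).
In Python, from cell import env gives the robot as it stands.
- The arm moves only by the tool servo_tool, never from a script. Its argument "series" is a list of rows, each a list of 7 numbers: the shift along the tool's x, y, z in m, then the turn, a rotation vector about the tool's x, y, z in degrees, then the opening, from -1 (shut) to 1 (fully open), so that 0 is half open. A call has 1 to 5 rows; each row shifts and turns the pose as measured when the row begins, along the tool's axes as they then stand; what a row does not reach is not made up. A row lasts 1/10 s, in which the tool goes at most 50 mm and 8.59 degrees, less where a joint would pass 70% of its speed; a pose out of reach is approached as far as the arm can. A call with a gripper value outside its range is refused whole. The fingers move at their own pace and stop on an object; "squeeze" is the grip in N (left out, the last holds). Time passes only in rows, so rows that do not move let the fingers close. It gives the time, the measured TCP pose, the force and the opening at its end, in the units of the state.
- env.get_obs(): the state, without advancing time (a new reading comes with each control period).
- env.capture(name): name is "side" or "top" or "wrist"; returns a dict with "color" (400x640x3 uint8, red, green, blue), "range_z" (400x640 float32, m along the optical axis (not along the pixel's ray), 0 where there is no reading), "K" (3x3 intrinsics, pixels), "world_to_cam" (4x4, takes a point from world to camera coordinates); the wrist camera has in their place "T_tool_cam" (4x4, takes a point from camera to tool coordinates, whose origin is the TCP and whose axes are the flange's). Camera axes: x right, y down, z forward; pixel columns grow to the right and rows downward; lengths in m; the calibration is good to about 2 mm. A picture is of the moment at which its call begins: read the wrist's pose just before it.
- env.finish_job(): hands the job in, once; it reports no verdict.
Trained networks look in a picture, given as the dict that the camera call returned (one of the last four; its "shot" number tells which), for a name from the list of things; names that differ only in an ending like _2 or _b are one class to them, and where a whole thing is asked for, a point or a joint stands for the part that bears it (a point fixed in the world has none). Each returns a list of dicts, best first, with "p" (0 to 1); they miss things now and then, are a little off and sometimes report something else, mostly with a low value. They report only what shows in the picture. A call takes as long as a camera call. They do not tell look-alikes from the thing itself.
- env.boxes_of(picture, thing): "bbox" ([left, top, right, bottom] in pixels, round what is visible of it).
- env.place_of(picture, thing): "uv" ([column, row] in pixels: a listed point, or the origin of a listed thing).
The state is a dict: "time": time; "joints": joint angles; "joint_vel": joint speeds; "effort": joint torques, N m; "ee_pos": TCP position; "tcp_rot": TCP orientation; "contact_force": force on the tool from outside, world axes, zero at the start; "moment": the same for the moment, N m; "opening": finger opening in m.
Only numpy, scipy, OpenCV 4.12 (cv2) and the standard library are available. Lean on these libraries where they do the work, as an engineer would, in place of code of your own. Each camera call takes 0.05 s, during which the arm holds its last target. There are 200 camera calls.

## Working session

There is one attempt and no reset: what is moved stays moved. The work goes in short steps, Python scripts to look and compute and a tool call to move; the robot and the scene stay as the last step left them, time stands still between calls to the robot, and variables do not carry over. Pictures are saved under pics/ and viewed, about 12 in all and at most 16, crops included, and the job is handed in when it is done.

Besides the shell and the picture viewer there is one more tool, called after "Emit:" by a JSON object that holds its "name" and its "arguments". servo_tool: Moves the arm, as the interface text tells. Its arguments: {"type":"object","properties":{"series":{"type":"array"},"squeeze":{"type":"number"}},"required":["series"]}

```bash
mkdir -p pics; cat > h.py <<'E'
import numpy as np, cv2
from cell import env
from scipy.spatial.transform import Rotation as R
def shot(n):
    o=env.get_obs(); p=env.capture(n)
    if n=='wrist':
        T=np.eye(4);T[:3,:3]=R.from_rotvec(o['tcp_rot']).as_matrix();T[:3,3]=o['ee_pos']
        p['cw']=T@p['T_tool_cam']
    else: p['cw']=np.linalg.inv(p['world_to_cam'])
    return p
def save(p,f,s=1.25): cv2.imwrite('pics/'+f,cv2.resize(p['color'][:,:,::-1],None,fx=s,fy=s))
def ray(p,uv):
    d=np.linalg.inv(p['K'])@[uv[0],uv[1],1]; return p['cw'][:3,3],p['cw'][:3,:3]@d
def atz(p,uv,z):
    c,d=ray(p,uv); return c+d*(z-c[2])/d[2]
def dep(p,uv):
    c,d=ray(p,uv); u,v=int(round(uv[0])),int(round(uv[1])); return c+d*p['range_z'][v,u]
E
python3 - <<'E'
from h import *
np.set_printoptions(precision=3,suppress=True)
o=env.get_obs();print(o)
Z=dict(fresh0_mid=.031,spent0_mid=.061,nest0=.03,nest1=.03,nest2=.03,carriage_handle=.071,lock_bar=.067,tray_floor=.005,amber_jar=0,beaker=0,wash_bottle=0,screwdriver=0,weight=0,sample_can=0)
for c in('top','side'):
    p=shot(c);save(p,c+'0.png');print(c,p['cw'][:3,3])
    for n,z in Z.items():
        for d in env.place_of(p,n)[:5]: print(n,round(d['p'],2),np.round(d['uv']),atz(p,d['uv'],z))
E
```

```text
{'time': 0.0, 'joints': array([ 1.091,  0.131,  1.489, -0.   ,  1.523, -0.085]), 'joint_vel': array([ 0.   ,  0.   ,  0.001, -0.   ,  0.   ,  0.   ]), 'effort': array([ -0.   , -55.983, -49.179,   0.077,   0.035,  -0.   ]), 'ee_pos': array([0.231, 0.553, 0.302]), 'tcp_rot': array([-0.616, -3.08 ,  0.003]), 'contact_force': array([-0.324, -0.864,  0.03 ]), 'moment': array([-0.004,  0.018,  0.011]), 'opening': 0.09276117299533149}
top [0.387 0.034 1.091]
fresh0_mid 0.62 [247. 181.] [0.646 0.243 0.031]
fresh0_mid 0.48 [270. 176.] [0.659 0.179 0.031]
spent0_mid 0.58 [268. 179.] [0.644 0.18  0.061]
nest0 0.9 [275. 181.] [0.645 0.164 0.03 ]
nest0 0.72 [220. 183.] [0.641 0.32  0.03 ]
nest0 0.62 [244. 180.] [0.649 0.254 0.03 ]
nest1 0.9 [275. 181.] [0.645 0.164 0.03 ]
nest1 0.72 [220. 183.] [0.641 0.32  0.03 ]
nest1 0.62 [244. 180.] [0.649 0.254 0.03 ]
nest2 0.9 [275. 181.] [0.645 0.164 0.03 ]
nest2 0.72 [220. 183.] [0.641 0.32  0.03 ]
nest2 0.62 [244. 180.] [0.649 0.254 0.03 ]
carriage_handle 0.9 [295. 173.] [0.657 0.104 0.071]
lock_bar 0.61 [310. 203.] [0.576 0.062 0.067]
tray_floor 0.6 [4
[... 1049 characters left out ...]
 180.] [0.657 0.102 0.071]
lock_bar 0.52 [312. 200.] [0.563 0.057 0.067]
tray_floor 0.71 [401. 327.] [ 0.559 -0.349  0.005]
tray_floor 0.61 [376. 194.] [0.784 0.038 0.005]
amber_jar 0.66 [270. 234.] [0.426 0.056 0.   ]
beaker 0.67 [451. 280.] [ 0.75  -0.313  0.   ]
beaker 0.23 [378. 194.] [0.794 0.044 0.   ]
beaker 0.17 [306. 166.] [0.668 0.283 0.   ]
wash_bottle 0.63 [427. 246.] [ 0.777 -0.2    0.   ]
screwdriver 0.73 [226. 182.] [0.399 0.343 0.   ]
screwdriver 0.47 [375. 195.] [0.783 0.042 0.   ]
screwdriver 0.46 [429. 242.] [ 0.791 -0.191  0.   ]
weight 0.84 [315. 352.] [ 0.368 -0.299  0.   ]
sample_can 0.75 [373. 195.] [0.776 0.046 0.   ]
sample_can 0.6 [426. 244.] [ 0.78  -0.192 -0.   ]
```

View pics/top0.png

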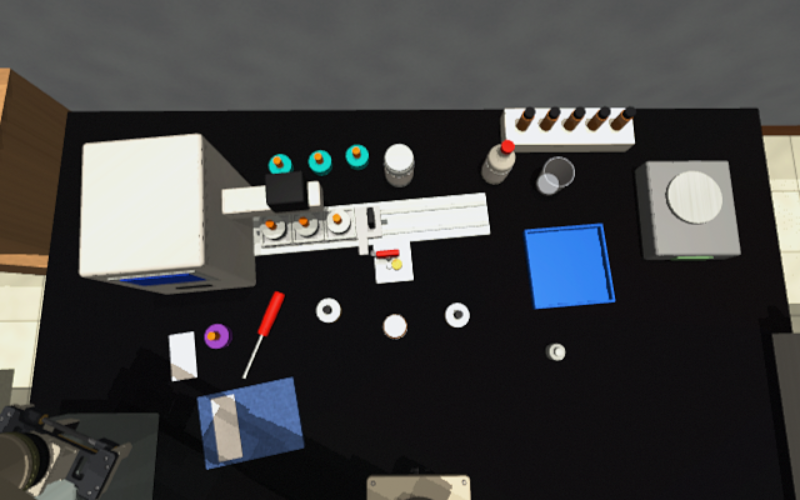

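View pics/side0.png

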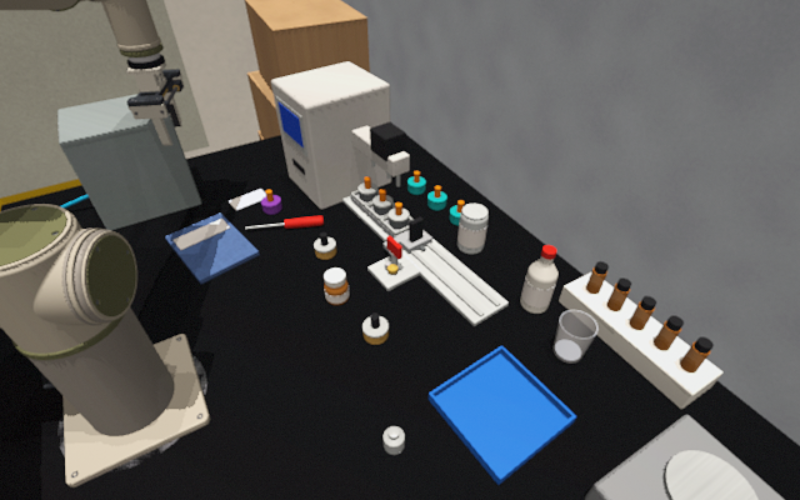

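The top and side pictures agree. There are three orange-knob cups in the nests. Two black-knob cups stand at 640-scale px (262,248) and (366,252) in the top view. The red bar is at (310,203) and the handle at (295,173). The tray is at (453,211). The purple and turquoise cups are decoys.

Emit:
{"name": "servo_tool", "arguments": {"series": [[0,0,0,0,0,7.8,1],[0,0,0,0,0,7.8,1],[0,0,0,0,0,7.8,1],[0,0,0,0,0,7.8,1]], "squeeze": 25}}

```text
time: 1.9
ee_pos: [0.2307, 0.5539, 0.3027]
tcp_rot: [-1.446, -2.789, 0.0]
contact_force: [-0.3, -0.5, 0.5]
opening: 0.0926
```

Emit:
{"name": "servo_tool", "arguments": {"series": [[0,0,0,0,0,7.8,1],[0,0,0,0,0,7.8,1],[0,0,0,0,0,7.8,1],[0,0,0,0,0,7.8,1]]}}

```text
time: 2.3
ee_pos: [0.2306, 0.5536, 0.3027]
tcp_rot: [2.169, 2.272, -0.001]
contact_force: [-4.8, -32.3, 11.3]
opening: 0.0933
```

Emit:
{"name": "servo_tool", "arguments": {"series": [[-0.04,0.025,0,0,0,0,1],[-0.04,0.025,0,0,0,0,1],[-0.04,0.025,0,0,0,0,1],[-0.04,0.025,0,0,0,0,1],[-0.04,0.025,0,0,0,0,1]]}}

```text
time: 2.8
ee_pos: [0.3639, 0.3568, 0.302]
tcp_rot: [-2.167, -2.274, 0.002]
contact_force: [0.6, -0.5, -1.4]
opening: 0.0932
```

Emit:
{"name": "servo_tool", "arguments": {"series": [[-0.04,0.025,0,0,0,0,1],[-0.04,0.025,0,0,0,0,1],[-0.04,0.025,0,0,0,0,1],[-0.04,0.025,0,0,0,0,1],[-0.04,0.025,0,0,0,0,1]]}}

```text
time: 3.3
ee_pos: [0.5024, 0.1544, 0.3035]
tcp_rot: [2.165, 2.275, 0.004]
contact_force: [-0.0, 0.1, -1.4]
opening: 0.093
```

Emit:
{"name": "servo_tool", "arguments": {"series": [[-0.04,0.025,0,0,0,0,1],[-0.04,0.025,0,0,0,0,1],[0,0,0,0,0,0,1]]}}

```text
time: 3.6
ee_pos: [0.5601, 0.0682, 0.304]
tcp_rot: [2.169, 2.267, 0.005]
contact_force: [-0.8, -0.3, -0.4]
opening: 0.0931
```

```bash
python3 - <<'E'
from h import *
np.set_printoptions(precision=3,suppress=True)
o=env.get_obs();print(o['time'],o['ee_pos'],o['tcp_rot'],o['contact_force'])
m=R.from_rotvec(o['tcp_rot']).as_matrix();print(np.degrees(np.arctan2(m[1,1],m[0,1])))
p=shot('wrist');save(p,'w1.png');print(p['cw'])
for n,z in dict(spent0_mid=.061,carriage_handle=.071,lock_bar=.067,nest0=.03,fresh0_mid=.031).items():
    for d in env.place_of(p,n)[:5]: print(n,round(d['p'],2),np.round(d['uv']),atz(p,d['uv'],z))
E
```

```text
3.6 [0.56  0.068 0.304] [2.169 2.267 0.005] [-0.753 -0.288 -0.444]
2.5182873694653325
[[ 0.999  0.041  0.019  0.557]
 [ 0.044 -0.959 -0.28   0.146]
 [ 0.007  0.281 -0.96   0.387]
 [ 0.     0.     0.     1.   ]]
carriage_handle 0.76 [406. 169.] [0.659 0.099 0.071]
lock_bar 0.93 [329. 198.] [0.574 0.06  0.067]
fresh0_mid 0.67 [230. 288.] [ 0.442 -0.088  0.031]
```

View pics/w1.png

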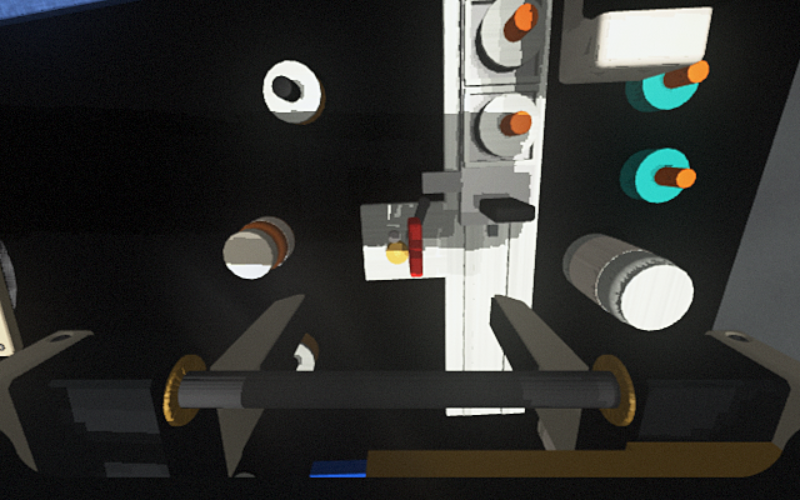

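The wrist view shows the red bar at 640-scale px (332,198), the handle at (406,168) and two nest cups above. I'll get the slide yaw and bar pose from colour and depth.

```bash
cat >> h.py <<'E'
HSV=dict(red=([0,150,60],[5,255,255]),orange=([7,150,80],[16,255,255]))
def cloud(p,mask):
    v,u=np.nonzero(mask&(p['range_z']>0)); d=np.linalg.inv(p['K'])@np.stack([u,v,np.ones_like(u)])
    return (p['cw'][:3,:3]@(d*p['range_z'][v,u])).T+p['cw'][:3,3]
def hsv(p,c):
    return cv2.inRange(cv2.cvtColor(p['color'],cv2.COLOR_RGB2HSV),*map(np.array,HSV[c]))>0
def blobs(p,m,mn=15):
    n,l,s,c=cv2.connectedComponentsWithStats(m.astype(np.uint8)); return [(c[i],cloud(p,l==i)) for i in range(1,n) if s[i,4]>=mn]
E
python3 - <<'E'
from h import *
np.set_printoptions(precision=4,suppress=True)
for n in('wrist','top'):
  p=shot(n)
  for c in('red','orange'):
    for uv,P in blobs(p,hsv(p,c)):
        if len(P)<10: continue
        t=P[P[:,2]>np.percentile(P[:,2],90)-.006]
        print(n,c,uv,len(P),'top',np.median(t[:,2]),'mean',t.mean(0),'min',t.min(0)[:2],'max',t.max(0)[:2], end=' ')
        if c=='red':
            vx,vy,x0,y0=cv2.fitLine(t[:,:2].astype(np.float32),2,0,.01,.01).ravel();print('yaw',np.degrees(np.arctan2(-vx*np.sign(vy),abs(vy))),end='')
        print()
  # rail edges: white pixels on slide, z .0-.03 : fit line of white points
  w=(p['color'].min(2)>150)
  P=cloud(p,w);P=P[(P[:,0]>.56)&(P[:,0]<.72)&(P[:,1]>-.1)&(P[:,1]<.03)&(P[:,2]>.005)&(P[:,2]<.03)]
  L=[]
  for y in np.arange(-.09,.02,.01):
    q=P[abs(P[:,1]-y)<.005]
    if len(q)>5:L.append([y,q[:,0].min(),q[:,0].max()])
  L=np.array(L);print(L)
E
```

```text
wrist red [334.     203.4914] 460 top 0.08610596239858717 mean [0.577  0.0635 0.086 ] min [0.5699 0.0378] max [0.5838 0.0875] yaw 4.9686933
wrist orange [419.6801  26.6165] 470 top 0.09343101144668717 mean [0.646  0.2436 0.0933] min [0.6378 0.2351] max [0.6542 0.2524] 
wrist orange [552.3704  70.266 ] 297 top 0.06379287244722204 mean [0.8008 0.2181 0.069 ] min [0.6917 0.1909] max [0.8135 0.2286] 
wrist orange [418.028 105.664] 249 top 0.09336016154307067 mean [0.6521 0.1726 0.0933] min [0.6445 0.1647] max [0.6605 0.181 ] 
wrist orange [541.6558 149.168 ] 367 top 0.06368030135211966 mean [0.8174 0.1351 0.0635] min [0.809 0.127] max [0.8271 0.1431] 
wrist orange [214.0815 188.8963] 134 top 0.044545976130094644 mean [0.4306 0.0656 0.0445] min [0.4065 0.0438] max [0.446  0.0727] 
[[-0.09    0.6262  0.7035]
 [-0.08    0.6254  0.6997]
 [-0.07    0.6244  0.6934]
 [-0.06    0.6234  0.6878]
 [-0.05    0.6224  0.6821]
 [-0.04    0.6218  0.6761]
 [-0.03    0.6207  0.6708]
 [-0.02    0.6199  0.6704]
 [-0.01    0.6192  0.718 ]
 [-0.      0.6182  0.7175]
 [ 0.01    0.56    0.7168]]
top red [405.54
[... 806 characters left out ...]
 orange [479.1379  95.6207] 29 top 0.10495946429786224 mean [ 0.8709 -0.4071  0.1046] min [ 0.8659 -0.417 ] max [ 0.88   -0.3992] 
top orange [222.8571 130.619 ] 21 top 0.0603213955735189 mean [0.7902 0.3126 0.0605] min [0.7838 0.3073] max [0.7996 0.3217] 
top orange [216.1628 179.2558] 43 top 0.09198491686287824 mean [0.6379 0.3158 0.0918] min [0.6297 0.3075] max [0.6459 0.3236] 
top orange [171.5    269.3333] 18 top 0.06160422971214685 mean [0.3983 0.4348 0.0613] min [0.3954 0.4286] max [0.4058 0.4446] 
[[-0.09    0.6256  0.7188]
 [-0.08    0.6247  0.7187]
 [-0.07    0.6222  0.7191]
 [-0.06    0.6222  0.7196]
 [-0.05    0.6222  0.7172]
 [-0.04    0.6194  0.7195]
 [-0.03    0.6196  0.7167]]
```

Emit:
{"name": "servo_tool", "arguments": {"series": [[-0.006,0.0165,0,0,0,-2.5,0],[0,0,0.045,0,0,0,0],[0,0,0.04,0,0,0,0],[0,0,0,0,0,0,0]], "squeeze": 25}}

```text
time: 4.4
ee_pos: [0.5756, 0.0734, 0.2208]
tcp_rot: [2.099, 2.328, 0.014]
contact_force: [-1.5, -0.8, -0.3]
opening: 0.0661
```

```bash
cat >> h.py <<'E'
def tcp():
    o=env.get_obs(); m=R.from_rotvec(o['tcp_rot']).as_matrix()
    print('t',round(o['time'],2),'pos',np.round(o['ee_pos'],4),'yaw',round(np.degrees(np.arctan2(m[1,1],m[0,1])),2),'z',np.round(m[:,2],3),'f',np.round(o['contact_force'],1),'op',round(o['opening'],4)); return o['ee_pos'],m
def goto(pos,yaw=5.0):
    "print tool-frame shift to the position and turn about tool z"
    p,m=tcp(); y=np.degrees(np.arctan2(m[1,1],m[0,1]))
    zt=R.from_matrix(m)
    want=R.from_euler('z',yaw-90,degrees=True)*R.from_matrix(np.array([[0,1,0],[1,0,0],[0,0,-1.]]))
    want=R.from_matrix(np.stack([[-np.sin(np.radians(yaw)),np.cos(np.radians(yaw)),0],[np.cos(np.radians(yaw)),np.sin(np.radians(yaw)),0],[0,0,-1]],1))
    print('shift',np.round(m.T@(np.array(pos)-p),4),'turn',np.round(np.degrees((zt.inv()*want).as_rotvec()),2))
E
python3 - <<'E'
from h import *
goto([.577,.063,.137])
E
```

```text
t 4.4 pos [0.5756 0.0734 0.2208] yaw 5.91 z [ 0.011  0.002 -1.   ] f [-1.5 -0.8 -0.3] op 0.0661
shift [-0.0106 -0.0006  0.0838] turn [ 0.64 -0.05  0.91]
```

Emit:
{"name": "servo_tool", "arguments": {"series": [[-0.01,0,0.03,0.6,0,0.9,0],[0,0,0.03,0,0,0,0],[0,0,0,0,0,0,0]]}}

```text
time: 4.7
ee_pos: [0.5782, 0.0657, 0.1648]
tcp_rot: [2.117, 2.318, 0.006]
contact_force: [-0.9, -0.5, 0.1]
opening: 0.0472
```

```bash
python3 - <<'E'
from h import *
goto([.577,.063,.137])
E
```

```text
t 4.7 pos [0.5782 0.0657 0.1648] yaw 5.18 z [ 0.004  0.001 -1.   ] f [-0.9 -0.5  0.1] op 0.0472
shift [-0.0026 -0.0015  0.0277] turn [ 0.25 -0.05  0.18]
```

Emit:
{"name": "servo_tool", "arguments": {"series": [[-0.003,-0.0015,0.029,0,0,0,0],[0,0,0,0,0,0,-1],[0,0,0,0,0,0,-1],[0,0,0,0,0,0,-1],[0,0,0,0,0,0,-1]]}}

```text
time: 5.2
ee_pos: [0.5795, 0.0644, 0.1472]
tcp_rot: [2.112, 2.318, 0.011]
contact_force: [-21.1, -3.4, -0.9]
opening: 0.0196
```

Emit:
{"name": "servo_tool", "arguments": {"series": [[0,0,0,0,0,-7,-1],[0,0,0,0,0,-7,-1],[0,0,0,0,0,-7,-1]]}}

```text
time: 5.5
ee_pos: [0.5756, 0.0641, 0.1473]
tcp_rot: [-1.645, -2.676, 0.001]
contact_force: [7.4, -5.1, -17.2]
opening: 0.0157
```

```bash
python3 - <<'E'
from h import *
goto([.577,.063,.137],95)
E
```

```text
t 5.5 pos [0.5756 0.0641 0.1473] yaw 26.85 z [-0.001 -0.    -1.   ] f [  7.4  -5.1 -17.2] op 0.0157
shift [-0.0016  0.0007  0.0103] turn [-2.000e-02 -2.000e-02 -6.815e+01]
```

Emit:
{"name": "servo_tool", "arguments": {"series": [[0,0,0,0,0,-8,-1],[0,0,0,0,0,-8,-1],[0,0,0,0,0,-8,-1],[0,0,0,0,0,-8,-1],[0,0,0,0,0,-8,-1]]}}

```text
time: 6.0
ee_pos: [0.5756, 0.0625, 0.1474]
tcp_rot: [-0.606, -3.082, -0.0]
contact_force: [0.7, 2.3, -9.2]
opening: 0.0298
```

Emit:
{"name": "servo_tool", "arguments": {"series": [[0,0,0,0,0,-8,-1],[0,0,0,0,0,-8,-1],[0,0,0,0,0,-8,-1],[0,0,0,0,0,-8,-1],[0,0,0,0,0,0,-1]]}}

```text
time: 6.5
ee_pos: [0.5754, 0.062, 0.1489]
tcp_rot: [0.269, -3.129, -0.01]
contact_force: [4.5, 0.9, -14.9]
opening: 0.0128
```

```bash
python3 - <<'E'
from h import *
goto([.577,.063,.25],95)
E
```

```text
t 6.5 pos [0.5754 0.062  0.1489] yaw 99.84 z [-0.001  0.006 -1.   ] f [  4.5   0.9 -14.9] op 0.0128
shift [-0.0017  0.0014 -0.1011] turn [ 0.36 -0.04  4.84]
```

Emit:
{"name": "servo_tool", "arguments": {"series": [[0,0,0,0,0,0,0],[0,0,0,0,0,0,0],[0,0,-0.05,0,0,0,0],[0,0,-0.05,0,0,0,0],[0,0,-0.03,0,0,0,0]]}}

```text
time: 7.0
ee_pos: [0.574, 0.0622, 0.2806]
tcp_rot: [0.248, -3.126, -0.011]
contact_force: [0.7, -1.3, 0.4]
opening: 0.0451
```

Emit:
{"name": "servo_tool", "arguments": {"series": [[0,0,-0.03,0,0,8,0],[0,0,0,0,0,8,0],[0,0,0,0,0,8,0],[0,0,0,0,0,8,0],[0,0,0,0,0,8,0]]}}

```text
time: 7.5
ee_pos: [0.5784, 0.0635, 0.3297]
tcp_rot: [0.886, 2.997, 0.02]
contact_force: [0.1, 0.5, -0.5]
opening: 0.0465
```

Emit:
{"name": "servo_tool", "arguments": {"series": [[0,0,0,0,0,8.4,0],[0,0,0,0,0,8.4,0],[0,0,0,0,0,8.4,0],[0,0,0,0,0,8.4,0],[0,0,0,0,0,8.4,0]]}}

```text
time: 8.0
ee_pos: [0.5799, 0.065, 0.3385]
tcp_rot: [1.921, 2.462, 0.04]
contact_force: [-0.5, 0.3, 0.9]
opening: 0.0464
```

Emit:
{"name": "servo_tool", "arguments": {"series": [[0,0,0,0,0,8.4,0],[0,0,0,0,0,0,0]]}}

```text
time: 8.2
ee_pos: [0.5804, 0.0656, 0.3418]
tcp_rot: [2.104, 2.306, 0.047]
contact_force: [-0.1, 0.8, -0.6]
opening: 0.0469
```

```bash
python3 - <<'E'
from h import *
np.set_printoptions(precision=4,suppress=True)
goto([.6585,.0999,.25])
p=shot('wrist');save(p,'w2.png')
for uv,P in blobs(p,hsv(p,'red'),40):
    t=P[P[:,2]>np.percentile(P[:,2],90)-.006]
    vx,vy,x0,y0=cv2.fitLine(t[:,:2].astype(np.float32),2,0,.01,.01).ravel()
    print(uv,len(P),t.mean(0),t.min(0),t.max(0),np.degrees(np.arctan2(vy,vx)))
for d in env.place_of(p,'carriage_handle')[:2]: print(d['p'],d['uv'],atz(p,d['uv'],.071))
E
```

```text
t 8.2 pos [0.5804 0.0656 0.3418] yaw 5.23 z [ 0.035  0.009 -0.999] f [-0.1  0.8 -0.6] op 0.0469
shift [0.0265 0.0776 0.0947] turn [ 2.03 -0.35  0.24]
[307.8341 188.1682] 446 [0.5777 0.0641 0.0859] [0.5537 0.0572 0.0814] [0.6009 0.0705 0.0884] 3.7848616
0.64 [373.9, 165.4] [0.6579 0.0991 0.071 ]
```

View pics/w2.png

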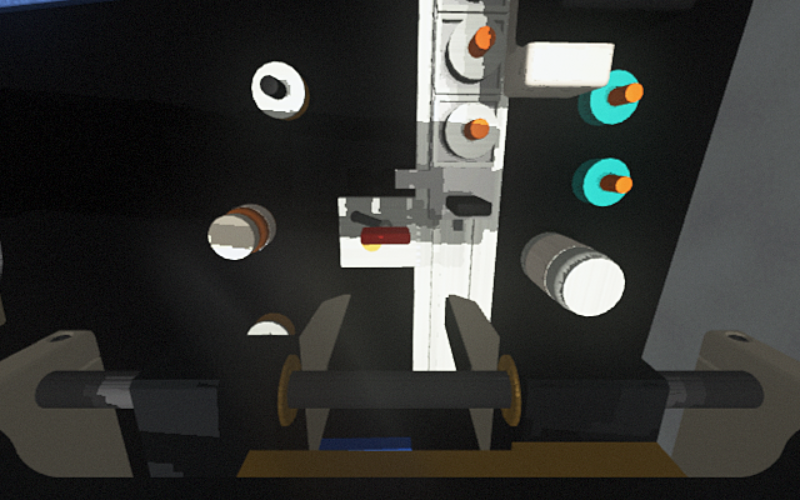

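The picture shows the bar square to the slide at px (385,236), so the lock is open. Next I'll grip the handle across its width.

Emit:
{"name": "servo_tool", "arguments": {"series": [[0.013,0.038,0,2,0,0,0.3],[0.013,0.038,0,0,0,0,0.3],[0,0,0.045,0,0,0,0.3],[0,0,0.045,0,0,0,0.3],[0,0,0.02,0,0,0,0.3]]}}

```text
time: 8.8
ee_pos: [0.6564, 0.1014, 0.2345]
tcp_rot: [2.088, 2.347, 0.014]
contact_force: [-0.7, 0.2, -0.7]
opening: 0.0604
```

Emit:
{"name": "servo_tool", "arguments": {"series": [[0,0,0,0,0,0,0.3]]}}

```text
time: 8.9
ee_pos: [0.6547, 0.1014, 0.2304]
tcp_rot: [-2.082, -2.348, -0.007]
contact_force: [-0.4, -0.9, -0.3]
opening: 0.0609
```

```bash
python3 - <<'E'
from h import *
goto([.6585,.0995,.138])
E
```

```text
t 8.9 pos [0.6547 0.1014 0.2304] yaw 6.87 z [ 0.     0.006 -1.   ] f [-0.4 -0.9 -0.3] op 0.0609
shift [-0.0029  0.0035  0.0924] turn [ 0.04 -0.33  1.87]
```

Emit:
{"name": "servo_tool", "arguments": {"series": [[-0.002,0.003,0.04,0,0,1.8,0.3],[0,0,0.03,0,0,0,0.3],[0,0,0.015,0,0,0,0.3],[0,0,0.01,0,0,0,0.3]]}}

```text
time: 9.3
ee_pos: [0.6622, 0.1008, 0.1414]
tcp_rot: [2.11, 2.322, 0.019]
contact_force: [0.4, -0.2, 0.9]
opening: 0.0602
```

```bash
python3 - <<'E'
from h import *
goto([.6585,.0995,.138])
E
```

```text
t 9.3 pos [0.6622 0.1008 0.1414] yaw 5.47 z [ 0.011  0.007 -1.   ] f [ 0.4 -0.2  0.9] op 0.0602
shift [-0.001  -0.0039  0.0033] turn [ 0.65 -0.32  0.47]
```

Emit:
{"name": "servo_tool", "arguments": {"series": [[0,-0.004,0,0.6,0,0.4,0.2],[0,0,0,0,0,0,-1],[0,0,0,0,0,0,-1],[0,0,0,0,0,0,-1],[0,0,0,0,0,0,-1]]}}

```text
time: 9.8
ee_pos: [0.6582, 0.1004, 0.1454]
tcp_rot: [-2.117, -2.316, -0.006]
contact_force: [2.4, -0.3, -9.9]
opening: 0.036
```

Emit:
{"name": "servo_tool", "arguments": {"series": [[-0.02,0,0,0,0,0,-1],[-0.03,0,0,0,0,0,-1],[-0.03,0,0,0,0,0,-1],[-0.03,0,0,0,0,0,-1],[-0.03,0,0,0,0,0,-1]]}}

```text
time: 10.3
ee_pos: [0.67, -0.034, 0.1453]
tcp_rot: [-2.104, -2.319, -0.013]
contact_force: [-1.6, 4.8, -1.7]
opening: 0.0356
```

```bash
python3 - <<'E'
from h import *
goto(np.array([.6585,.0995,.138])+.23*np.array([.0872,-.9962,0]))
E
```

```text
t 10.3 pos [ 0.67   -0.034   0.1453] yaw 5.56 z [-0.002  0.013 -1.   ] f [-1.6  4.8 -1.7] op 0.0356
shift [-0.0961 -0.0007  0.006 ] turn [-0.05 -0.77  0.56]
```

Emit:
{"name": "servo_tool", "arguments": {"series": [[-0.03,0,0,0,0,0,-1],[-0.03,0,0,0,0,0,-1],[-0.02,0,0,0,0,0,-1],[-0.015,0,0,0,0,0,-1],[-0.008,0,0,0,0,0,-1]]}}

```text
time: 10.8
ee_pos: [0.679, -0.1359, 0.1449]
tcp_rot: [-2.097, -2.31, -0.024]
contact_force: [-5.8, 30.7, 3.5]
opening: 0.0356
```

Emit:
{"name": "servo_tool", "arguments": {"series": [[-0.006,0,0,0,0,0,-1],[-0.006,0,0,0,0,0,-1],[0,0,0,0,0,0,-1]]}}

```text
time: 11.1
ee_pos: [0.6795, -0.1371, 0.1446]
tcp_rot: [-2.08, -2.304, -0.038]
contact_force: [-3.7, -3.4, -3.5]
opening: 0.0357
```

```bash
python3 - <<'E'
from h import *
goto(np.array([.6585,.0995,.138])+.23*np.array([.0872,-.9962,0]))
E
```

```text
t 11.1 pos [ 0.6795 -0.1371  0.1446] yaw 5.85 z [-0.011  0.043 -0.999] f [-3.7 -3.4 -3.5] op 0.0357
shift [ 0.0072 -0.0001  0.0069] turn [-0.42 -2.52  0.84]
```

Emit:
{"name": "servo_tool", "arguments": {"series": [[0,0,0,0,0,0,0.3],[0,0,0,0,0,0,0.3],[0,0,-0.05,0,0,0,0.3],[0,0,-0.05,0,2.5,-0.8,0.3],[0,0,-0.05,0,0,0,0.3]]}}

```text
time: 11.6
ee_pos: [0.6791, -0.1438, 0.2873]
tcp_rot: [-2.031, -2.287, -0.075]
contact_force: [1.3, 0.4, -0.2]
opening: 0.0603
```

Emit:
{"name": "servo_tool", "arguments": {"series": [[0.03,-0.025,-0.03,0,0,0,0],[0.03,-0.025,-0.03,0,0,0,0],[0.02,0,0,0,0,0,0],[0,0,0,0,0,0,0]]}}

```text
time: 12.0
ee_pos: [0.6243, -0.0777, 0.3704]
tcp_rot: [-2.047, -2.299, -0.09]
contact_force: [0.7, 0.6, -0.4]
opening: 0.0465
```

```bash
cat >> h.py <<'E'
def knobs(p,zt,zmin):
    "orange knob tops near height zt"
    for uv,P in blobs(p,hsv(p,'orange'),40):
        t=P[abs(P[:,2]-zt)<.006]
        if len(t)>20: print('orange',np.round(uv),np.round((t.min(0)+t.max(0))/2,4),len(t))
def black(p):
    "black knob tops: fresh cups, each ringed by its bright lid"
    for d in env.boxes_of(p,'fresh0_mid')[:4]:
        l,t,r,b=[int(x) for x in d['bbox']]; m=np.zeros(p['range_z'].shape,bool); m[max(t-3,0):b+3,max(l-3,0):r+3]=1
        P=cloud(p,m); 
        top=P[:,2][P[:,2]<.11].max() if len(P) else 0
        k=P[abs(P[:,2]-top)<.008]; print('fresh',round(d['p'],2),d['bbox'],'knob',np.round((k.min(0)+k.max(0))/2,4),len(k),np.round(np.ptp(k,0),3))
E
python3 - <<'E'
from h import *
tcp()
p=shot('wrist');save(p,'w3.png')
knobs(p,.092,.08);black(p)
for d in env.place_of(p,'tray_floor')[:2]: print(d['p'],d['uv'],atz(p,d['uv'],.005))
p=shot('top');knobs(p,.092,0);black(p)
b=(p['color'][:,:,2]>120)&(p['color'][:,:,0]<90)
P=cloud(p,b);P=P[(P[:,1]<-.2)&(P[:,0]>.4)]; P=P[P[:,2]>.016]
print(len(P),cv2.minAreaRect(P[:,:2].astype(np.float32)))
for d in env.place_of(p,'carriage_handle')[:2]: print(d['p'],d['uv'],atz(p,d['uv'],.071))
E
```

```text
t 12.0 pos [ 0.6243 -0.0777  0.3704] yaw 6.62 z [-0.007  0.085 -0.996] f [ 0.7  0.6 -0.4] op 0.0465
orange [359. 134.] [0.6664 0.0136 0.0909] 108
orange [355. 189.] [ 0.6726 -0.0554  0.091 ] 131
fresh 0.85 [182.2, 172.6, 223.1, 204.0] knob [ 0.4478 -0.089   0.0608] 137 [0.017 0.017 0.008]
0.91 [261.7, 333.1] [ 0.55364798 -0.34611624  0.005     ]
0.57 [351.5, 180.0] [ 0.67647669 -0.05287264  0.005     ]
fresh 0.53 [308.0, 112.5, 331.5, 149.9] knob [0.7789 0.0381 0.1094] 387 [0.059 0.06  0.015]
299 ((0.5545414686203003, -0.3460431694984436), (0.18011049926280975, 0.18243707716464996), 4.516618251800537)
0.38 [438.0, 148.1] [ 0.72771865 -0.29273719  0.071     ]
```

View pics/w3.png

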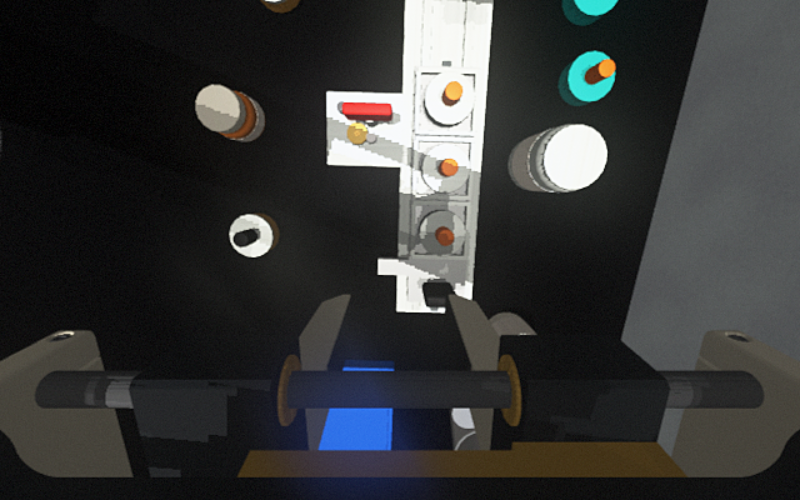

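```bash
python3 - <<'E'
from h import *
goto([.6726,-.0554,.23])
E
```

```text
t 12.3 pos [ 0.6241 -0.0803  0.3665] yaw 6.47 z [-0.013  0.086 -0.996] f [-0.8  0.3  0. ] op 0.0467
shift [0.0074 0.0515 0.1374] turn [-0.27 -4.96  1.46]
```

Emit:
{"name": "servo_tool", "arguments": {"series": [[0,0,0,0,-5,1.5,0],[0,0,0,0,0,0,0]]}}

```text
time: 12.5
ee_pos: [0.6241, -0.0821, 0.3634]
tcp_rot: [-2.123, -2.309, 0.012]
contact_force: [0.2, 0.2, -0.0]
opening: 0.0465
```

```bash
python3 - <<'E'
from h import *
goto([.6726,-.0554,.2])
E
```

```text
t 12.5 pos [ 0.6241 -0.0821  0.3634] yaw 4.81 z [-0.009 -0.002 -1.   ] f [ 0.2  0.2 -0. ] op 0.0465
shift [0.0228 0.0521 0.1629] turn [-0.51  0.09 -0.19]
```

Emit:
{"name": "servo_tool", "arguments": {"series": [[0.012,0.027,0.03,-0.4,0,0,0],[0.012,0.027,0.03,0,0,0,0],[0,0,0.04,0,0,0,0],[0,0,0.04,0,0,0,0],[0,0,0,0,0,0,0]]}}

```text
time: 13.0
ee_pos: [0.6774, -0.0544, 0.2159]
tcp_rot: [-2.119, -2.306, -0.004]
contact_force: [-0.2, -0.3, -1.3]
opening: 0.0468
```

```bash
python3 - <<'E'
from h import *
goto([.6726,-.0554,.148])
E
```

```text
t 13.0 pos [ 0.6774 -0.0544  0.2159] yaw 4.84 z [-0.005  0.008 -1.   ] f [-0.2 -0.3 -1.3] op 0.0468
shift [-0.0011 -0.0045  0.0679] turn [-0.26 -0.49 -0.17]
```

Emit:
{"name": "servo_tool", "arguments": {"series": [[-0.001,-0.0045,0.025,0,-0.5,0,0],[0,0,0.025,0,0,0,0],[0,0,0.012,0,0,0,0],[0,0,0.005,0,0,0,0]]}}

```text
time: 13.4
ee_pos: [0.6745, -0.0578, 0.1521]
tcp_rot: [-2.125, -2.308, -0.001]
contact_force: [0.0, -0.3, -0.4]
opening: 0.0464
```

Emit:
{"name": "servo_tool", "arguments": {"series": [[0,0,0,0,0,0,-1],[0,0,0,0,0,0,-1],[0,0,0,0,0,0,-1],[0,0,0,0,0,0,-1]], "squeeze": 30}}

```text
time: 13.8
ee_pos: [0.6767, -0.0588, 0.1576]
tcp_rot: [-2.128, -2.311, -0.007]
contact_force: [-1.8, 0.2, 1.8]
opening: 0.0191
```

Emit:
{"name": "servo_tool", "arguments": {"series": [[0,0,-0.02,0,0,0,-1],[0,0,-0.035,0,0,0,-1],[0,0,-0.035,0,0,0,-1],[0,0,0,0,0,0,-1]]}}

```text
time: 14.2
ee_pos: [0.6756, -0.0586, 0.2498]
tcp_rot: [-2.126, -2.309, -0.005]
contact_force: [0.9, -0.8, -1.4]
opening: 0.0176
```

```bash
python3 - <<'E'
from h import *
goto([.600,-.385,.23])
E
```

```text
t 14.2 pos [ 0.6756 -0.0586  0.2498] yaw 4.74 z [ 0.     0.004 -1.   ] f [ 0.9 -0.8 -1.4] op 0.0176
shift [-0.3192 -0.1023  0.0185] turn [ 0.02 -0.23 -0.26]
```

Emit:
{"name": "servo_tool", "arguments": {"series": [[-0.03,-0.01,0,0,0,0,-1],[-0.042,-0.0135,0,0,0,0,-1],[-0.042,-0.0135,0,0,0,0,-1],[-0.042,-0.0135,0,0,0,0,-1],[-0.042,-0.0135,0,0,0,0,-1]]}}

```text
time: 14.7
ee_pos: [0.6289, -0.2593, 0.2459]
tcp_rot: [-2.111, -2.321, -0.009]
contact_force: [0.4, -0.3, -3.1]
opening: 0.0172
```

Emit:
{"name": "servo_tool", "arguments": {"series": [[-0.042,-0.0135,0,0,0,0,-1],[-0.042,-0.0135,0,0,0,0,-1],[-0.03,-0.01,0,0,0,0,-1],[0,0,0,0,0,0,-1]]}}

```text
time: 15.1
ee_pos: [0.5972, -0.3859, 0.239]
tcp_rot: [-2.115, -2.312, -0.005]
contact_force: [-0.1, 0.7, -4.0]
opening: 0.0172
```

```bash
python3 - <<'E'
from h import *
goto([.600,-.385,.135])
E
```

```text
t 15.1 pos [ 0.5972 -0.3859  0.239 ] yaw 5.11 z [-0.004  0.008 -1.   ] f [-0.1  0.7 -4. ] op 0.0172
shift [-0.0002  0.0032  0.104 ] turn [-0.18 -0.48  0.11]
```

Emit:
{"name": "servo_tool", "arguments": {"series": [[0,0.003,0.03,0,-0.5,0,-1],[0,0,0.035,0,0,0,-1],[0,0,0.025,0,0,0,-1],[0,0,0.012,0,0,0,-1],[0,0,0.005,0,0,0,-1]]}}

```text
time: 15.6
ee_pos: [0.6002, -0.3852, 0.1269]
tcp_rot: [-2.122, -2.316, 0.002]
contact_force: [-1.4, -0.7, 5.7]
opening: 0.0176
```

```bash
python3 - <<'E'
from h import *
goto([.600,-.385,.135])
E
```

```text
t 15.6 pos [ 0.6002 -0.3852  0.1269] yaw 4.99 z [-0.001 -0.001 -1.   ] f [-1.4 -0.7  5.7] op 0.0176
shift [ 0.0002 -0.0001 -0.0081] turn [-0.07  0.03 -0.01]
```

Emit:
{"name": "servo_tool", "arguments": {"series": [[0,0,0,0,0,0,0],[0,0,0,0,0,0,0],[0,0,-0.03,0,0,0,0],[0,0,-0.045,0,0,0,0],[0,0,-0.045,0,0,0,0]]}}

```text
time: 16.1
ee_pos: [0.5988, -0.3825, 0.2456]
tcp_rot: [-2.114, -2.31, 0.003]
contact_force: [0.6, -1.1, -0.3]
opening: 0.0457
```

Emit:
{"name": "servo_tool", "arguments": {"series": [[0.04,0.01,0,0,0,0,0],[0.04,0.01,0,0,0,0,0],[0.04,0.01,0,0,0,0,0],[0.04,0.01,0,0,0,0,0],[0.04,0.01,0,0,0,0,0]]}}

```text
time: 16.6
ee_pos: [0.6372, -0.1824, 0.2693]
tcp_rot: [2.115, 2.29, 0.007]
contact_force: [0.6, 0.3, -0.0]
opening: 0.0466
```

Emit:
{"name": "servo_tool", "arguments": {"series": [[0.04,0.01,0,0,0,0,0],[0.04,0.01,0,0,0,0,0],[0.04,0.01,0,0,0,0,0],[0.035,0.01,0,0,0,0,0],[0,0,0,0,0,0,0]]}}

```text
time: 17.1
ee_pos: [0.6683, -0.0126, 0.2803]
tcp_rot: [2.1, 2.285, 0.024]
contact_force: [-0.3, -0.2, 0.8]
opening: 0.0466
```

```bash
python3 - <<'E'
from h import *
goto([.6664,.0136,.148])
p=shot('wrist');knobs(p,.092,0);knobs(p,.067,0);black(p);save(p,'w4.png')
E
```

```text
t 17.1 pos [ 0.6683 -0.0126  0.2803] yaw 4.86 z [ 0.039 -0.014 -0.999] f [-0.3 -0.2  0.8] op 0.0466
shift [ 0.0286 -0.0047  0.1317] turn [ 2.14  1.01 -0.16]
orange [311.  92.] [0.6606 0.0867 0.0935] 298
orange [311. 171.] [0.6666 0.0158 0.0907] 243
orange [467.  60.] [0.8187 0.1348 0.0632] 122
fresh 0.73 [100.1, 208.6, 156.7, 249.8] knob [ 0.4466 -0.0889  0.0605] 244 [0.018 0.017 0.008]
```

Emit:
{"name": "servo_tool", "arguments": {"series": [[0.012,-0.002,0.03,2.1,1,0,0],[0.012,-0.002,0.03,0,0,0,0],[0,0,0,0,0,0,0]]}}

```text
time: 17.5
ee_pos: [0.6649, 0.0027, 0.2235]
tcp_rot: [2.128, 2.301, 0.003]
contact_force: [-0.7, -0.5, 0.0]
opening: 0.0464
```

```bash
python3 - <<'E'
from h import *
goto([.6665,.0147,.148])
E
```

```text
t 17.5 pos [0.6649 0.0027 0.2235] yaw 4.49 z [ 0.007 -0.004 -1.   ] f [-0.7 -0.5  0. ] op 0.0464
shift [0.0122 0.0021 0.0755] turn [ 0.37  0.25 -0.51]
```

Emit:
{"name": "servo_tool", "arguments": {"series": [[0.012,0.002,0.02,0.3,0,0,0],[0.001,0,0.025,0,0,0,0],[0,0,0.02,0,0,0,0],[0,0,0.01,0,0,0,0]]}}

```text
time: 17.9
ee_pos: [0.6699, 0.0122, 0.1519]
tcp_rot: [2.13, 2.293, 0.005]
contact_force: [-0.8, -0.3, -0.2]
opening: 0.0464
```

Emit:
{"name": "servo_tool", "arguments": {"series": [[0,0,0,0,0,0,-1],[0,0,0,0,0,0,-1],[0,0,0,0,0,0,-1],[0,0,0,0,0,0,-1]]}}

```text
time: 18.3
ee_pos: [0.6705, 0.0112, 0.1537]
tcp_rot: [2.131, 2.291, 0.005]
contact_force: [-1.3, -0.1, -1.2]
opening: 0.0194
```

Emit:
{"name": "servo_tool", "arguments": {"series": [[0,0,-0.02,0,0,0,-1],[0,0,-0.035,0,0,0,-1],[0,0,-0.045,0,0,0,-1],[0,0,0,0,0,0,-1]]}}

```text
time: 18.7
ee_pos: [0.6687, 0.0118, 0.2569]
tcp_rot: [2.132, 2.291, 0.004]
contact_force: [2.5, -0.5, 0.0]
opening: 0.0174
```

```bash
python3 - <<'E'
from h import *
goto([.516,-.391,.24])
E
```

```text
t 18.7 pos [0.6687 0.0118 0.2569] yaw 4.12 z [ 0.01  -0.006 -1.   ] f [ 2.5 -0.5  0. ] op 0.0174
shift [-0.3907 -0.1814  0.0178] turn [ 0.55  0.4  -0.88]
```

Emit:
{"name": "servo_tool", "arguments": {"series": [[-0.03,-0.014,0,0.5,0.4,-0.9,-1],[-0.042,-0.0195,0,0,0,0,-1],[-0.042,-0.0195,0,0,0,0,-1],[-0.042,-0.0195,0,0,0,0,-1],[-0.042,-0.0195,0,0,0,0,-1]]}}

```text
time: 19.2
ee_pos: [0.5954, -0.1929, 0.2596]
tcp_rot: [2.104, 2.324, 0.011]
contact_force: [-0.1, -0.0, -2.5]
opening: 0.0176
```

Emit:
{"name": "servo_tool", "arguments": {"series": [[-0.042,-0.0195,0,0,0,0,-1],[-0.042,-0.0195,0,0,0,0,-1],[-0.042,-0.0195,0,0,0,0,-1],[-0.042,-0.0195,0,0,0,0,-1],[-0.02,-0.009,0,0,0,0,-1]]}}

```text
time: 19.7
ee_pos: [0.522, -0.3989, 0.2588]
tcp_rot: [2.105, 2.32, 0.01]
contact_force: [0.8, 0.1, -3.4]
opening: 0.0173
```

Emit:
{"name": "servo_tool", "arguments": {"series": [[0,0,0,0,0,0,-1]]}}

```text
time: 19.8
ee_pos: [0.5202, -0.4021, 0.2585]
tcp_rot: [2.109, 2.315, 0.009]
contact_force: [0.3, 0.4, -3.1]
opening: 0.0174
```

```bash
python3 - <<'E'
from h import *
goto([.516,-.391,.128])
E
```

```text
t 19.8 pos [ 0.5202 -0.4021  0.2585] yaw 5.34 z [ 0.011 -0.003 -1.   ] f [ 0.3  0.4 -3.1] op 0.0174
shift [ 0.0119 -0.0045  0.1304] turn [0.61 0.21 0.34]
```

Emit:
{"name": "servo_tool", "arguments": {"series": [[0.011,-0.004,0.03,0.6,0.2,0,-1],[0.001,0,0.035,0,0,0,-1],[0,0,0.03,0,0,0,-1],[0,0,0.02,0,0,0,-1],[0,0,0.008,0,0,0,-1]]}}

```text
time: 20.3
ee_pos: [0.5178, -0.3895, 0.1345]
tcp_rot: [2.112, 2.316, 0.002]
contact_force: [-0.4, 0.4, -2.0]
opening: 0.0173
```

```bash
python3 - <<'E'
from h import *
goto([.516,-.391,.128])
E
```

```text
t 20.3 pos [ 0.5178 -0.3895  0.1345] yaw 5.28 z [ 0.006 -0.004 -1.   ] f [-0.4  0.4 -2. ] op 0.0173
shift [-0.0013 -0.002   0.0065] turn [0.33 0.23 0.28]
```

Emit:
{"name": "servo_tool", "arguments": {"series": [[0,0,0.006,0,0,0,-1],[0,0,0.003,0,0,0,-1]]}}

```text
time: 20.5
ee_pos: [0.5189, -0.389, 0.1281]
tcp_rot: [2.11, 2.317, 0.002]
contact_force: [-14.0, 5.9, 29.3]
opening: 0.0174
```

Emit:
{"name": "servo_tool", "arguments": {"series": [[0,0,0,0,0,0,0],[0,0,0,0,0,0,0],[0,0,-0.03,0,0,0,0],[0,0,-0.045,0,0,0,0],[0,0,-0.045,0,0,0,0]]}}

```text
time: 21.0
ee_pos: [0.5179, -0.386, 0.2489]
tcp_rot: [2.111, 2.322, 0.002]
contact_force: [0.9, -0.2, 0.6]
opening: 0.0462
```

Emit:
{"name": "servo_tool", "arguments": {"series": [[0.042,0.0165,0,0,0,0,0],[0.042,0.0165,0,0,0,0,0],[0.042,0.0165,0,0,0,0,0],[0.042,0.0165,0,0,0,0,0],[0.042,0.0165,0,0,0,0,0]]}}

```text
time: 21.5
ee_pos: [0.5867, -0.1716, 0.2661]
tcp_rot: [2.102, 2.29, 0.009]
contact_force: [0.8, 0.5, 0.7]
opening: 0.0462
```

Emit:
{"name": "servo_tool", "arguments": {"series": [[0.042,0.0165,0,0,0,0,0],[0.042,0.0165,0,0,0,0,0],[0.042,0.0165,0,0,0,0,0],[0.042,0.0165,0,0,0,0,0],[0.042,0.0165,0,0,0,0,0]]}}

```text
time: 22.0
ee_pos: [0.6549, 0.0551, 0.2716]
tcp_rot: [2.095, 2.283, 0.022]
contact_force: [0.4, 0.0, -0.0]
opening: 0.0468
```

Emit:
{"name": "servo_tool", "arguments": {"series": [[0.025,0.01,0,0,0,0,0],[0,0,0,0,0,0,0]]}}

```text
time: 22.2
ee_pos: [0.6641, 0.089, 0.2736]
tcp_rot: [2.086, 2.288, 0.029]
contact_force: [0.1, -0.2, 0.1]
opening: 0.0465
```

```bash
python3 - <<'E'
from h import *
goto([.6606,.086,.148])
E
```

```text
t 22.2 pos [0.6641 0.089  0.2736] yaw 5.32 z [ 0.046 -0.016 -0.999] f [ 0.1 -0.2  0.1] op 0.0465
shift [-0.     -0.0093  0.1253] turn [2.54 1.17 0.29]
```

Emit:
{"name": "servo_tool", "arguments": {"series": [[0,-0.004,0.02,2.5,1.2,0,0],[0,0,0.03,0,0,0,0],[0,0,0,0,0,0,0]]}}

```text
time: 22.5
ee_pos: [0.6625, 0.089, 0.2264]
tcp_rot: [2.11, 2.322, 0.008]
contact_force: [-1.6, -0.1, 0.3]
opening: 0.0466
```

```bash
python3 - <<'E'
from h import *
goto([.6606,.086,.148])
E
```

```text
t 22.5 pos [0.6625 0.089  0.2264] yaw 5.47 z [ 0.006  0.001 -1.   ] f [-1.6 -0.1  0.3] op 0.0466
shift [-0.0028 -0.0027  0.0784] turn [ 0.35 -0.03  0.47]
```

Emit:
{"name": "servo_tool", "arguments": {"series": [[-0.003,-0.0025,0.02,0.3,0,0.5,0],[0,0,0.025,0,0,0,0],[0,0,0.02,0,0,0,0],[0,0,0.012,0,0,0,0]]}}

```text
time: 22.9
ee_pos: [0.6635, 0.0824, 0.153]
tcp_rot: [2.123, 2.305, 0.012]
contact_force: [0.3, -0.1, -0.5]
opening: 0.0464
```

Emit:
{"name": "servo_tool", "arguments": {"series": [[0,0,0,0,0,0,-1],[0,0,0,0,0,0,-1],[0,0,0,0,0,0,-1],[0,0,0,0,0,0,-1]]}}

```text
time: 23.3
ee_pos: [0.6634, 0.081, 0.154]
tcp_rot: [2.125, 2.303, 0.011]
contact_force: [-2.9, -0.1, -1.0]
opening: 0.019
```

Emit:
{"name": "servo_tool", "arguments": {"series": [[0,0,-0.02,0,0,0,-1],[0,0,-0.035,0,0,0,-1],[0,0,-0.045,0,0,0,-1],[0,0,0,0,0,0,-1]]}}

```text
time: 23.7
ee_pos: [0.6618, 0.0813, 0.2575]
tcp_rot: [2.125, 2.304, 0.01]
contact_force: [1.1, 0.4, -0.7]
opening: 0.0169
```

```bash
python3 - <<'E'
from h import *
goto([.512,-.307,.24])
E
```

```text
t 23.7 pos [0.6618 0.0813 0.2575] yaw 4.63 z [ 0.009 -0.    -1.   ] f [ 1.1  0.4 -0.7] op 0.0169
shift [-0.3749 -0.1808  0.0163] turn [ 0.53  0.07 -0.37]
```

Emit:
{"name": "servo_tool", "arguments": {"series": [[-0.03,-0.014,0,0.5,0,-0.4,-1],[-0.042,-0.0205,0,0,0,0,-1],[-0.042,-0.0205,0,0,0,0,-1],[-0.042,-0.0205,0,0,0,0,-1],[-0.042,-0.0205,0,0,0,0,-1]]}}

```text
time: 24.2
ee_pos: [0.5843, -0.1238, 0.2602]
tcp_rot: [2.104, 2.324, 0.01]
contact_force: [-0.1, -0.7, -2.6]
opening: 0.0171
```

Emit:
{"name": "servo_tool", "arguments": {"series": [[-0.042,-0.0205,0,0,0,0,-1],[-0.042,-0.0205,0,0,0,0,-1],[-0.042,-0.0205,0,0,0,0,-1],[-0.035,-0.018,0,0,0,0,-1],[0,0,0,0,0,0,-1]]}}

```text
time: 24.7
ee_pos: [0.5152, -0.3031, 0.26]
tcp_rot: [2.106, 2.316, 0.007]
contact_force: [-0.9, -0.0, -2.1]
opening: 0.0174
```

```bash
python3 - <<'E'
from h import *
goto([.512,-.307,.128])
E
```

```text
t 24.7 pos [ 0.5152 -0.3031  0.26  ] yaw 5.43 z [ 0.011 -0.004 -1.   ] f [-0.9 -0.  -2.1] op 0.0174
shift [-0.003 -0.005  0.132] turn [0.61 0.27 0.43]
```

Emit:
{"name": "servo_tool", "arguments": {"series": [[-0.003,-0.004,0.03,0.6,0.3,0.4,-1],[0,0,0.035,0,0,0,-1],[0,0,0.03,0,0,0,-1],[0,0,0.02,0,0,0,-1],[0,0,0.01,0,0,0,-1]]}}

```text
time: 25.2
ee_pos: [0.514, -0.3079, 0.1347]
tcp_rot: [2.121, 2.307, 0.004]
contact_force: [0.2, -0.4, -1.9]
opening: 0.0172
```

Emit:
{"name": "servo_tool", "arguments": {"series": [[0,0,0.004,0,0,0,-1],[0,0,0.002,0,0,0,-1]]}}

```text
time: 25.4
ee_pos: [0.5146, -0.3072, 0.1286]
tcp_rot: [2.12, 2.308, 0.004]
contact_force: [-2.4, 0.7, 12.0]
opening: 0.0174
```

```bash
python3 - <<'E'
from h import *
goto([.447,-.089,.24])
E
```

```text
t 25.4 pos [ 0.5146 -0.3072  0.1286] yaw 4.88 z [ 0.008 -0.003 -1.   ] f [-2.4  0.7 12. ] op 0.0174
shift [ 0.2227 -0.048  -0.1127] turn [ 0.42  0.22 -0.12]
```

Emit:
{"name": "servo_tool", "arguments": {"series": [[0,0,0,0,0,0,0],[0,0,0,0,0,0,0],[0,0,-0.03,0,0,0,0],[0,0,-0.045,0,0,0,0],[0,0,-0.045,0,0,0,0]]}}

```text
time: 25.9
ee_pos: [0.5126, -0.305, 0.2493]
tcp_rot: [2.123, 2.313, 0.004]
contact_force: [0.8, -0.5, -0.7]
opening: 0.0457
```

Emit:
{"name": "servo_tool", "arguments": {"series": [[0.04,-0.009,0,0,0,0,0],[0.04,-0.009,0,0,0,0,0],[0.04,-0.009,0,0,0,0,0],[0.04,-0.009,0,0,0,0,0],[0.04,-0.009,0,0,0,0,0]]}}

```text
time: 26.4
ee_pos: [0.4558, -0.1116, 0.2649]
tcp_rot: [2.11, 2.283, 0.014]
contact_force: [0.4, 0.4, 0.7]
opening: 0.0467
```

Emit:
{"name": "servo_tool", "arguments": {"series": [[0,0,0,0,0,0,0]]}}

```text
time: 26.5
ee_pos: [0.4551, -0.108, 0.266]
tcp_rot: [2.105, 2.286, 0.017]
contact_force: [-0.0, 0.7, -0.2]
opening: 0.0465
```

```bash
python3 - <<'E'
from h import *
goto([.447,-.089,.118])
p=shot('wrist');black(p);save(p,'w5.png')
p=shot('top');knobs(p,.067,0);save(p,'t5.png');black(p)
E
```

```text
t 26.5 pos [ 0.4551 -0.108   0.266 ] yaw 4.72 z [ 0.032 -0.015 -0.999] f [-0.   0.7 -0.2] op 0.0465
shift [ 0.0222 -0.0111  0.1474] turn [ 1.77  0.99 -0.29]
fresh 0.88 [281.8, 144.6, 326.9, 191.7] knob [ 0.4464 -0.0892  0.0615] 239 [0.017 0.017 0.007]
fresh 0.57 [359.6, 246.5, 364.5, 257.8] knob [ 0.4467 -0.0757  0.0336] 76 [0.044 0.023 0.008]
```

View pics/t5.png

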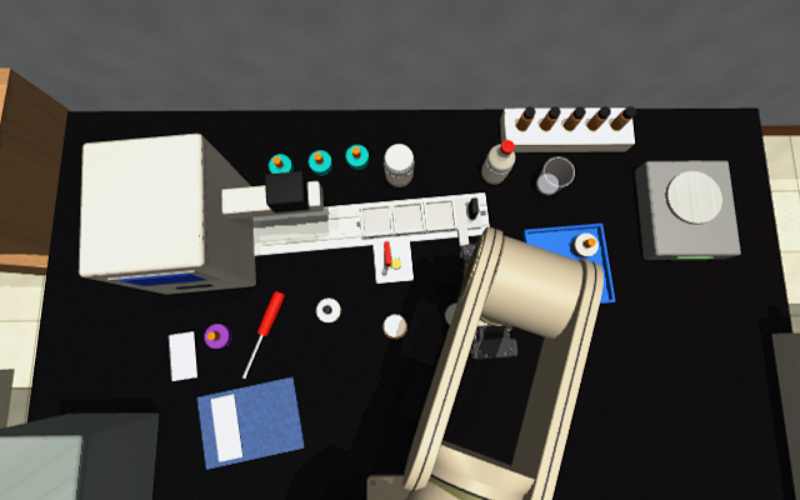

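The top view shows empty nests at px (377,219), (408,217) and (438,214). One spent cup in the tray is visible at (587,244). The arm hides the other two, so I'll check them later. Next I pick fresh A.

Emit:
{"name": "servo_tool", "arguments": {"series": [[0.012,-0.006,0.03,1.8,1,0,0],[0.01,-0.003,0.03,0,0,0,0],[0,0,0,0,0,0,0]]}}

```text
time: 27.0
ee_pos: [0.4486, -0.0953, 0.206]
tcp_rot: [2.135, 2.299, -0.002]
contact_force: [-0.9, 0.5, 0.4]
opening: 0.0467
```

```bash
python3 - <<'E'
from h import *
goto([.4465,-.089,.118])
E
```

```text
t 27.0 pos [ 0.4486 -0.0953  0.206 ] yaw 4.23 z [ 0.002 -0.003 -1.   ] f [-0.9  0.5  0.4] op 0.0467
shift [ 0.0068 -0.0018  0.0879] turn [ 0.11  0.21 -0.77]
```

Emit:
{"name": "servo_tool", "arguments": {"series": [[0.007,-0.0015,0.03,0,0,-0.8,0],[0,0,0.03,0,0,0,0],[0,0,0.018,0,0,0,0],[0,0,0.008,0,0,0,0]]}}

```text
time: 27.4
ee_pos: [0.4517, -0.0945, 0.1237]
tcp_rot: [2.118, 2.304, 0.002]
contact_force: [-0.2, -0.2, 0.3]
opening: 0.0467
```

Emit:
{"name": "servo_tool", "arguments": {"series": [[0,0,0,0,0,0,-1],[0,0,0,0,0,0,-1],[0,0,0,0,0,0,-1],[0,0,0,0,0,0,-1]]}}

```text
time: 27.8
ee_pos: [0.4536, -0.0972, 0.1273]
tcp_rot: [2.119, 2.3, 0.002]
contact_force: [-0.5, -0.7, -1.1]
opening: 0.0189
```

Emit:
{"name": "servo_tool", "arguments": {"series": [[0,0,-0.02,0,0,0,-1],[0,0,-0.04,0,0,0,-1],[0,0,-0.045,0,0,0,-1],[0,0,-0.035,0,0,0,-1],[0,0,0,0,0,0,-1]]}}

```text
time: 28.3
ee_pos: [0.4511, -0.0954, 0.273]
tcp_rot: [2.119, 2.301, 0.002]
contact_force: [1.4, -0.4, -2.0]
opening: 0.0146
```

```bash
python3 - <<'E'
from h import *
goto([.6729,-.0566,.25])
E
```

```text
t 28.3 pos [ 0.4511 -0.0954  0.273 ] yaw 4.71 z [ 0.011 -0.008 -1.   ] f [ 1.4 -0.4 -2. ] op 0.0146
shift [0.0207 0.224  0.0251] turn [ 0.59  0.51 -0.3 ]
```

Opening 0.0146 m is below the 18 mm knob width, so this is an edge grip about 8 mm off centre. I'll set the cup down and regrip.

Emit:
{"name": "servo_tool", "arguments": {"series": [[0,0,0.03,0,0,0,-1],[0,0,0.04,0,0,0,-1],[0,0,0.04,0,0,0,-1],[0,0,0.018,0,0,0,-1],[0,0,0.006,0,0,0,-1]]}}

```text
time: 28.8
ee_pos: [0.4547, -0.0967, 0.1369]
tcp_rot: [2.112, 2.295, 0.01]
contact_force: [-0.5, 0.8, -2.9]
opening: 0.0144
```

```bash
python3 - <<'E'
from h import *
goto([.4465,-.089,.118])
p=shot('wrist');save(p,'w6.png')
E
```

```text
t 28.8 pos [ 0.4547 -0.0967  0.1369] yaw 4.76 z [ 0.021 -0.011 -1.   ] f [-0.5  0.8 -2.9] op 0.0144
shift [ 0.0086 -0.0079  0.0187] turn [ 1.13  0.72 -0.25]
```

View pics/w6.png

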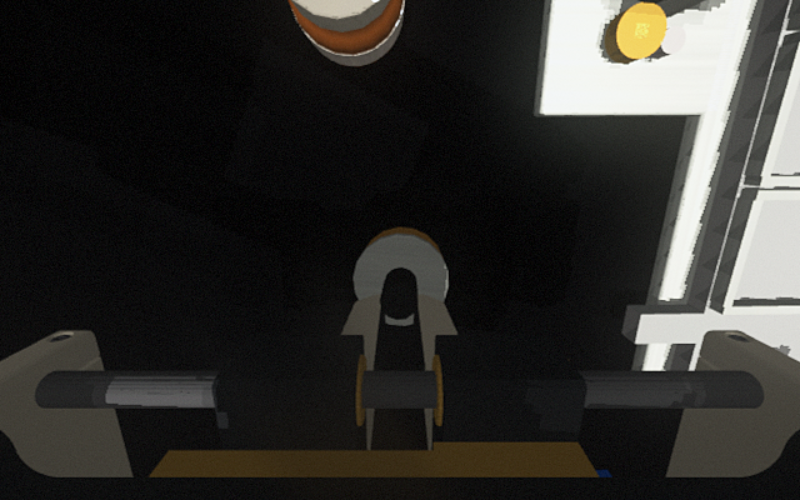

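The image shows the knob at px (400,290), held at the forward edge of the pads with the cup upright. I lower it, open, shift forward and grip again.

Emit:
{"name": "servo_tool", "arguments": {"series": [[0,0,0.007,0,0,0,-1],[0,0,0.003,0,0,0,-1],[0,0,0,0,0,0,-1]]}}

```text
time: 29.15
ee_pos: [0.4594, -0.0991, 0.132]
tcp_rot: [2.104, 2.287, 0.014]
contact_force: [-0.1, -0.2, -2.3]
opening: 0.012
```

Emit:
{"name": "servo_tool", "arguments": {"series": [[0,0,0,0,0,0,-0.2],[0,0,0,0,0,0,-0.2],[0.006,0,0,1,0.7,0,-0.2],[0.005,0,0,0,0,0,-0.2],[0,0,0,0,0,0,-0.2]]}}

```text
time: 29.65
ee_pos: [0.4608, -0.0878, 0.1353]
tcp_rot: [2.116, 2.299, 0.012]
contact_force: [0.1, 0.1, 0.0]
opening: 0.0371
```

```bash
python3 - <<'E'
from h import *
tcp()
p=shot('wrist');black(p)
E
```

```text
t 29.65 pos [ 0.4608 -0.0878  0.1353] yaw 4.74 z [ 0.017 -0.006 -1.   ] f [0.1 0.1 0. ] op 0.0371
fresh 0.76 [281.4, 192.5, 354.5, 269.3] knob [ 0.4608 -0.0816  0.0923] 49 [0.039 0.006 0.008]
```

Emit:
{"name": "servo_tool", "arguments": {"series": [[0,0,-0.03,0,0,0,0],[0,0,-0.05,0,0,0,0],[-0.02,0,-0.03,1,0.5,0,0],[0,0,0,0,0,0,0]]}}

```text
time: 30.15
ee_pos: [0.4587, -0.107, 0.2466]
tcp_rot: [-2.121, -2.309, 0.004]
contact_force: [0.2, 0.7, 0.0]
opening: 0.0464
```

```bash
python3 - <<'E'
from h import *
p=shot('wrist');black(p);save(p,'w7.png')
goto([.457,-.086,.2])
E
```

```text
fresh 0.89 [301.6, 157.6, 350.4, 205.6] knob [ 0.4642 -0.0895  0.0615] 269 [0.017 0.017 0.008]
fresh 0.65 [262.4, 0.0, 324.4, 71.2] knob [0.4228 0.0433 0.0699] 2570 [0.045 0.038 0.008]
t 30.25 pos [ 0.4571 -0.1052  0.2425] yaw 4.85 z [-0.011  0.005 -1.   ] f [-0.5 -0.2 -0.9] op 0.0467
shift [0.0189 0.002  0.0426] turn [-0.62 -0.35 -0.15]
```

View pics/w7.png

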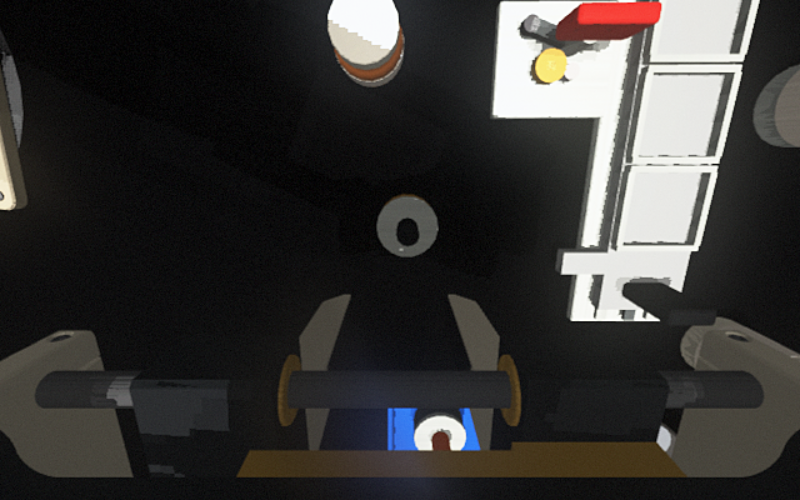

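The cup stands upright at px (407,226), world (0.464, -0.0895).

Emit:
{"name": "servo_tool", "arguments": {"series": [[0.009,0.005,0.03,-0.6,-0.4,0,0],[0.009,0.003,0.02,0,0,0,0],[0,0,0,0,0,0,0]]}}

```text
time: 30.55
ee_pos: [0.4611, -0.0847, 0.1867]
tcp_rot: [-2.124, -2.31, 0.004]
contact_force: [-0.0, 0.8, -0.2]
opening: 0.0468
```

```bash
python3 - <<'E'
from h import *
goto([.4642,-.088,.12])
E
```

```text
t 30.55 pos [ 0.4611 -0.0847  0.1867] yaw 4.8 z [-0.004  0.    -1.   ] f [-0.   0.8 -0.2] op 0.0468
shift [-0.0036  0.0031  0.0667] turn [-0.23 -0.04 -0.2 ]
```

Emit:
{"name": "servo_tool", "arguments": {"series": [[0,0.003,0.03,0,0,0,0],[0,0,0.025,0,0,0,0],[0,0,0.008,0,0,0,0]]}}

```text
time: 30.85
ee_pos: [0.4626, -0.0835, 0.121]
tcp_rot: [-2.12, -2.311, 0.006]
contact_force: [-0.1, -0.5, -1.0]
opening: 0.0463
```

```bash
python3 - <<'E'
from h import *
goto([.4642,-.0885,.120])
E
```

```text
t 30.85 pos [ 0.4626 -0.0835  0.121 ] yaw 4.92 z [-0.007  0.001 -1.   ] f [-0.1 -0.5 -1. ] op 0.0463
shift [-0.0051  0.0012  0.001 ] turn [-0.37 -0.09 -0.08]
```

Emit:
{"name": "servo_tool", "arguments": {"series": [[-0.005,0.001,0,0,0,0,-0.3],[0,0,0,0,0,0,-1],[0,0,0,0,0,0,-1],[0,0,0,0,0,0,-1],[0,0,0,0,0,0,-1]]}}

```text
time: 31.35
ee_pos: [0.4644, -0.0894, 0.1231]
tcp_rot: [-2.121, -2.31, 0.006]
contact_force: [0.6, -0.3, -1.9]
opening: 0.0176
```

Emit:
{"name": "servo_tool", "arguments": {"series": [[0,0,-0.02,0,0,0,-1],[0,0,-0.04,0,0,0,-1],[0,0,-0.045,0,0,0,-1],[0,0,-0.03,0,0,0,-1],[0,0,0,0,0,0,-1]]}}

```text
time: 31.85
ee_pos: [0.4636, -0.0889, 0.262]
tcp_rot: [-2.119, -2.308, 0.008]
contact_force: [0.1, 0.1, -2.0]
opening: 0.0173
```

```bash
python3 - <<'E'
from h import *
goto([.6729,-.0566,.25])
p=shot('wrist');save(p,'w8.png')
# nest rims: bright points at carriage height, floor z .03 / rim .039
P=cloud(p,p['color'].min(2)>140)
P=P[(P[:,0]>.6)&(P[:,0]<.75)&(P[:,1]>-.15)&(P[:,1]<.13)]
c,s=np.cos(np.radians(5)),np.sin(np.radians(5))
u=P[:,0]*c+P[:,1]*s; v=-P[:,0]*s+P[:,1]*c
rim=(P[:,2]>.0355)&(P[:,2]<.044); fl=(P[:,2]>.024)&(P[:,2]<.034)
print(len(P),rim.sum(),fl.sum())
for nm,m in(('rim',rim),('floor',fl)):
    h,e=np.histogram(v[m],np.arange(-.16,.08,.004)); print(nm,'v',[(round(a,3),int(b)) for a,b in zip(e,h)])
    h,e=np.histogram(u[m],np.arange(.61,.72,.004)); print(nm,'u',[(round(a,3),int(b)) for a,b in zip(e,h)])
E
```

```text
t 31.85 pos [ 0.4636 -0.0889  0.262 ] yaw 4.9 z [-0.01   0.002 -1.   ] f [ 0.1  0.1 -2. ] op 0.0173
shift [0.0142 0.2114 0.01  ] turn [-0.55 -0.16 -0.1 ]
19796 3884 12211
rim v [(np.float64(-0.16), 0), (np.float64(-0.156), 0), (np.float64(-0.152), 57), (np.float64(-0.148), 212), (np.float64(-0.144), 70), (np.float64(-0.14), 37), (np.float64(-0.136), 37), (np.float64(-0.132), 40), (np.float64(-0.128), 41), (np.float64(-0.124), 35), (np.float64(-0.12), 41), (np.float64(-0.116), 34), (np.float64(-0.112), 46), (np.float64(-0.108), 43), (np.float64(-0.104), 35), (np.float64(-0.1), 45), (np.float64(-0.096), 45), (np.float64(-0.092), 41), (np.float64(-0.088), 39), (np.float64(-0.084), 262), (np.float64(-0.08), 181), (np.float64(-0.076), 262), (np.float64(-0.072), 47), (np.float64(-0.068), 45), (np.float64(-0.064), 45), (np.float64(-0.06), 47), (np.float64(-0.056), 46), (np.float64(-0.052), 46), (np.float64(-0.048), 45), (np.float64(-0.044), 47), (np.float64(-0.04), 47), (np.float64(-0.036), 47), (np.float64(-0.032), 51), (np.float64(-0.028), 54), (np.float64(-0.024), 47), (np.float64(-0.02)
[... 2804 characters left out ...]
2), 0)]
floor u [(np.float64(0.61), 57), (np.float64(0.614), 60), (np.float64(0.618), 59), (np.float64(0.622), 60), (np.float64(0.626), 206), (np.float64(0.63), 392), (np.float64(0.634), 158), (np.float64(0.638), 300), (np.float64(0.642), 848), (np.float64(0.646), 807), (np.float64(0.65), 784), (np.float64(0.654), 783), (np.float64(0.658), 771), (np.float64(0.662), 775), (np.float64(0.666), 767), (np.float64(0.67), 747), (np.float64(0.674), 779), (np.float64(0.678), 770), (np.float64(0.682), 775), (np.float64(0.686), 751), (np.float64(0.69), 805), (np.float64(0.694), 377), (np.float64(0.698), 102), (np.float64(0.702), 0), (np.float64(0.706), 0), (np.float64(0.71), 0), (np.float64(0.714), 0)]
```

Emit:
{"name": "servo_tool", "arguments": {"series": [[0.0145,0.03,0,-0.5,0,0,-1],[0.0145,0.035,0,0,0,0,-1],[0.0145,0.035,0,0,0,0,-1],[0.0145,0.035,0,0,0,0,-1],[0.0145,0.035,0,0,0,0,-1]]}}

```text
time: 32.4
ee_pos: [0.6249, -0.0009, 0.2468]
tcp_rot: [-2.121, -2.298, 0.013]
contact_force: [-0.2, -0.4, -2.2]
opening: 0.0172
```

Emit:
{"name": "servo_tool", "arguments": {"series": [[0.0145,0.035,0,0,0,0,-1],[0,0,0,0,0,0,-1]]}}

```text
time: 32.6
ee_pos: [0.66, 0.0198, 0.2373]
tcp_rot: [-2.113, -2.295, 0.021]
contact_force: [-0.5, -0.6, -4.0]
opening: 0.0169
```

```bash
python3 - <<'E'
from h import *
goto([.667,.0162,.153])
E
```

```text
t 32.6 pos [0.66   0.0198 0.2373] yaw 4.73 z [-0.025  0.005 -1.   ] f [-0.5 -0.6 -4. ] op 0.0169
shift [-0.0047  0.0088  0.0841] turn [-1.41 -0.41 -0.27]
```

Emit:
{"name": "servo_tool", "arguments": {"series": [[-0.004,0.008,0.02,-1.4,-0.4,0,-1],[0,0,0.02,0,0,0,-1],[0,0,0,0,0,0,-1]]}}

```text
time: 32.9
ee_pos: [0.665, 0.0174, 0.1863]
tcp_rot: [-2.12, -2.307, 0.012]
contact_force: [-0.3, 0.1, -3.5]
opening: 0.0172
```

```bash
python3 - <<'E'
from h import *
goto([.667,.0162,.153])
E
```

```text
t 32.9 pos [0.665  0.0174 0.1863] yaw 4.84 z [-0.011  0.    -1.   ] f [-0.3  0.1 -3.5] op 0.0172
shift [-0.0014  0.0023  0.0333] turn [-0.64 -0.06 -0.16]
```

Emit:
{"name": "servo_tool", "arguments": {"series": [[-0.001,0.002,0.015,-0.6,0,0,-1],[0,0,0.008,0,0,0,-1],[0,0,0.006,0,0,0,-1]]}}

```text
time: 33.2
ee_pos: [0.6648, 0.0161, 0.1547]
tcp_rot: [-2.123, -2.31, 0.004]
contact_force: [0.2, 0.7, -2.3]
opening: 0.0172
```

```bash
python3 - <<'E'
from h import *
goto([.667,.0162,.153])
E
```

```text
t 33.2 pos [0.6648 0.0161 0.1547] yaw 4.81 z [-0.005  0.001 -1.   ] f [ 0.2  0.7 -2.3] op 0.0172
shift [-0.      0.0022  0.0016] turn [-0.27 -0.09 -0.19]
```

Emit:
{"name": "servo_tool", "arguments": {"series": [[0,0.002,0.002,0,0,0,-1],[0,0,0.001,0,0,0,-1],[0,0,0,0,0,0,0],[0,0,0,0,0,0,0],[0,0,-0.03,0,0,0,0]]}}

```text
time: 33.7
ee_pos: [0.665, 0.016, 0.1804]
tcp_rot: [-2.121, -2.306, 0.01]
contact_force: [-0.5, -0.7, -0.2]
opening: 0.0367
```

Emit:
{"name": "servo_tool", "arguments": {"series": [[0,0,-0.045,0,0,0,0],[0,0,-0.03,0,0,0,0],[0.032,-0.033,0,0,0,0,0],[0.032,-0.033,0,0,0,0,0],[0.032,-0.033,0,0,0,0,0]]}}

```text
time: 34.2
ee_pos: [0.5639, 0.1016, 0.2681]
tcp_rot: [2.131, 2.302, 0.009]
contact_force: [0.1, 0.4, 0.7]
opening: 0.0464
```

Emit:
{"name": "servo_tool", "arguments": {"series": [[0.032,-0.033,0,0,0,0,0],[0.032,-0.033,0,0,0,0,0],[0.02,-0.03,0,0,0,0,0],[0,0,0,0,0,0,0]]}}

```text
time: 34.6
ee_pos: [0.4559, 0.1836, 0.2713]
tcp_rot: [2.125, 2.302, 0.022]
contact_force: [0.9, 0.3, -0.1]
opening: 0.0463
```

```bash
python3 - <<'E'
from h import *
p=shot('wrist');black(p);save(p,'w9.png')
goto([.451,.199,.19])
p=shot('top');black(p);knobs(p,.067,0);save(p,'t9.png')
E
```

```text
fresh 0.23 [437.0, 235.5, 504.5, 273.5] knob [0.6589 0.1117 0.0386] 509 [0.072 0.03  0.008]
t 34.7 pos [0.4586 0.1821 0.2718] yaw 4.5 z [ 0.018  0.004 -1.   ] f [ 0.2 -0.9  0.5] op 0.0465
shift [ 0.0172 -0.0078  0.0817] turn [ 1.04 -0.13 -0.5 ]
fresh 0.74 [287.3, 157.6, 387.1, 201.5] knob [ 0.6341 -0.032   0.0921] 77 [0.115 0.201 0.008]
fresh 0.57 [321.9, 164.4, 338.2, 181.5] knob [0.6634 0.0171 0.0922] 35 [0.017 0.016 0.007]
fresh 0.18 [307.5, 250.9, 329.1, 270.6] knob [0.4204 0.0491 0.071 ] 225 [0.044 0.045 0.008]
```

View pics/t9.png

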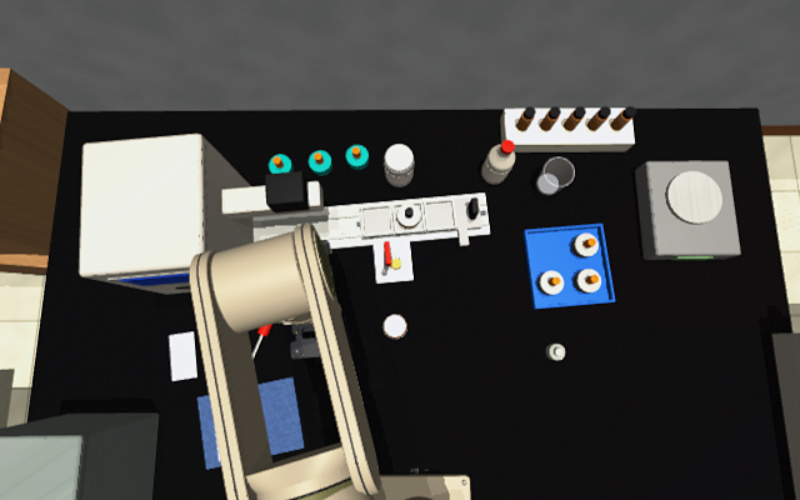

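The top view shows three spent cups upright in the tray at px (587,244), (589,280) and (552,282). Fresh A is in nest 1 at (408,214). The wrist view didn't report fresh B, so I'll check that picture.

View pics/w9.png

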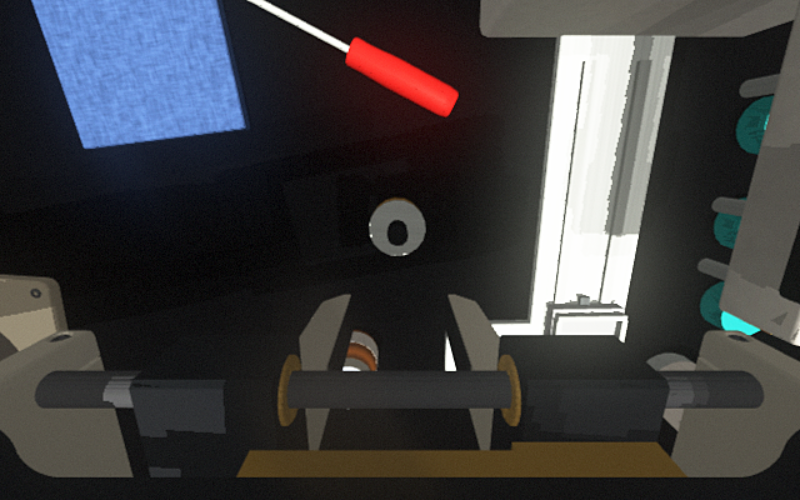

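Fresh B is there, with its knob at 640-scale px (318,186). I'll measure it by depth around that pixel.

```bash
cat >> h.py <<'E'
def knobat(p,u,v,r=35):
    m=np.zeros(p['range_z'].shape,bool); m[v-r:v+r,u-r:u+r]=1; P=cloud(p,m); P=P[P[:,2]<.11]; top=np.percentile(P[:,2],99.7)
    k=P[P[:,2]>top-.006]; c=(k.min(0)+k.max(0))/2; print('knob',np.round(c,4),len(k),np.round(np.ptp(k,0),3)); return c
E
python3 - <<'E'
from h import *
p=shot('wrist');c=knobat(p,318,186)
goto([c[0],c[1],.12])
E
```

```text
knob [0.4588 0.1942 0.0618] 222 [0.017 0.018 0.007]
t 34.85 pos [0.4597 0.1809 0.271 ] yaw 4.35 z [ 0.016  0.003 -1.   ] f [ 0.9  0.2 -0.6] op 0.0463
shift [ 0.013  -0.0023  0.151 ] turn [ 0.94 -0.1  -0.65]
```

Emit:
{"name": "servo_tool", "arguments": {"series": [[0.011,-0.002,0.03,0.9,0,-0.6,0],[0,0,0.035,0,0,0,0],[0,0,0.02,0,0,0,0],[0,0,0,0,0,0,0]]}}

```text
time: 35.25
ee_pos: [0.4626, 0.1895, 0.1851]
tcp_rot: [2.129, 2.308, 0.007]
contact_force: [0.0, 0.2, 0.9]
opening: 0.0464
```

```bash
python3 - <<'E'
from h import *
goto([.4588,.1942,.12])
E
```

```text
t 35.25 pos [0.4626 0.1895 0.1851] yaw 4.6 z [ 0.004  0.002 -1.   ] f [0.  0.2 0.9] op 0.0464
shift [ 0.0048 -0.0037  0.0651] turn [ 0.26 -0.11 -0.4 ]
```

Emit:
{"name": "servo_tool", "arguments": {"series": [[0.005,-0.003,0.025,0,0,0,0],[0.001,-0.001,0.025,0,0,0,0],[0,0,0.012,0,0,0,0]]}}

```text
time: 35.55
ee_pos: [0.4632, 0.1943, 0.1258]
tcp_rot: [2.132, 2.301, 0.015]
contact_force: [0.6, 0.4, 0.1]
opening: 0.0466
```

```bash
python3 - <<'E'
from h import *
goto([.4588,.1942,.12])
E
```

```text
t 35.55 pos [0.4632 0.1943 0.1258] yaw 4.36 z [ 0.01   0.004 -1.   ] f [0.6 0.4 0.1] op 0.0466
shift [ 0.0002 -0.0045  0.0057] turn [ 0.59 -0.16 -0.64]
```

Emit:
{"name": "servo_tool", "arguments": {"series": [[0.001,-0.004,0.006,0.5,0,0,-0.3],[0,0,0,0,0,0,-1],[0,0,0,0,0,0,-1],[0,0,0,0,0,0,-1],[0,0,0,0,0,0,-1]]}}

```text
time: 36.05
ee_pos: [0.4612, 0.1945, 0.1225]
tcp_rot: [-2.137, -2.302, -0.006]
contact_force: [0.2, -0.4, -1.6]
opening: 0.0172
```

Emit:
{"name": "servo_tool", "arguments": {"series": [[0,0,-0.02,0,0,0,-1],[0,0,-0.04,0,0,0,-1],[0,0,-0.045,0,0,0,-1],[0,0,-0.03,0,0,0,-1],[0,0,0,0,0,0,-1]]}}

```text
time: 36.55
ee_pos: [0.4598, 0.1937, 0.262]
tcp_rot: [-2.136, -2.302, -0.004]
contact_force: [1.0, 0.3, -2.1]
opening: 0.0171
```

```bash
python3 - <<'E'
from h import *
goto([.6734,-.0555,.26])
E
```

```text
t 36.55 pos [0.4598 0.1937 0.262 ] yaw 4.27 z [ 0.001  0.003 -1.   ] f [ 1.   0.3 -2.1] op 0.0171
shift [-0.2645  0.1944  0.0015] turn [ 0.05 -0.15 -0.73]
```

Emit:
{"name": "servo_tool", "arguments": {"series": [[-0.03,0.022,0,0,0,-0.7,-1],[-0.033,0.0245,0,0,0,0,-1],[-0.033,0.0245,0,0,0,0,-1],[-0.033,0.0245,0,0,0,0,-1],[-0.033,0.0245,0,0,0,0,-1]]}}

```text
time: 37.05
ee_pos: [0.5943, 0.0426, 0.2573]
tcp_rot: [-2.109, -2.323, -0.006]
contact_force: [0.1, 1.0, -0.9]
opening: 0.0172
```

Emit:
{"name": "servo_tool", "arguments": {"series": [[-0.033,0.0245,0,0,0,0,-1],[-0.033,0.0245,0,0,0,0,-1],[-0.03,0.024,0,0,0,0,-1],[0,0,0,0,0,0,-1]]}}

```text
time: 37.45
ee_pos: [0.6787, -0.0545, 0.2463]
tcp_rot: [-2.11, -2.315, 0.003]
contact_force: [-0.9, 0.2, -2.6]
opening: 0.0174
```

```bash
python3 - <<'E'
from h import *
goto([.6734,-.0555,.153])
E
```

```text
t 37.45 pos [ 0.6787 -0.0545  0.2463] yaw 5.3 z [-0.008  0.005 -1.   ] f [-0.9  0.2 -2.6] op 0.0174
shift [-0.001  -0.0046  0.0934] turn [-0.45 -0.32  0.3 ]
```

Emit:
{"name": "servo_tool", "arguments": {"series": [[-0.001,-0.0045,0.03,-0.4,-0.3,0.3,-1],[0,0,0.025,0,0,0,-1],[0,0,0,0,0,0,-1]]}}

```text
time: 37.75
ee_pos: [0.6728, -0.0568, 0.1842]
tcp_rot: [-2.122, -2.31, 0.004]
contact_force: [-1.5, -0.1, -2.4]
opening: 0.0172
```

```bash
python3 - <<'E'
from h import *
goto([.6734,-.0555,.153])
E
```

```text
t 37.75 pos [ 0.6728 -0.0568  0.1842] yaw 4.85 z [-0.005  0.001 -1.   ] f [-1.5 -0.1 -2.4] op 0.0172
shift [0.0012 0.0009 0.0312] turn [-0.31 -0.1  -0.15]
```

Emit:
{"name": "servo_tool", "arguments": {"series": [[0.001,0.001,0.015,0,0,0,-1],[0,0,0.008,0,0,0,-1],[0,0,0.006,0,0,0,-1],[0,0,0.003,0,0,0,-1]]}}

```text
time: 38.15
ee_pos: [0.6734, -0.0543, 0.1511]
tcp_rot: [-2.121, -2.312, 0.004]
contact_force: [-8.5, -0.7, 17.2]
opening: 0.0172
```

```bash
python3 - <<'E'
from h import *
goto([.6734,-.0555,.153])
E
```

```text
t 38.15 pos [ 0.6734 -0.0543  0.1511] yaw 4.94 z [-0.005  0.001 -1.   ] f [-8.5 -0.7 17.2] op 0.0172
shift [-0.0012 -0.0001 -0.0019] turn [-0.28 -0.1  -0.06]
```

Emit:
{"name": "servo_tool", "arguments": {"series": [[0,0,0,0,0,0,0],[0,0,0,0,0,0,0],[0,0,-0.03,0,0,0,0],[0,0,-0.045,0,0,0,0],[0,0,-0.045,0,0,0,0]]}}

```text
time: 38.65
ee_pos: [0.6719, -0.0537, 0.2689]
tcp_rot: [-2.115, -2.307, 0.011]
contact_force: [1.1, 0.8, 0.5]
opening: 0.0457
```

Emit:
{"name": "servo_tool", "arguments": {"series": [[-0.035,0,0,0,0,0,0.3],[-0.035,0,0,0,0,0,0.3],[0,0,0,0,0,0,0.3]]}}

```text
time: 38.95
ee_pos: [0.6834, -0.1248, 0.2849]
tcp_rot: [2.114, 2.313, 0.007]
contact_force: [-1.7, 0.4, -0.8]
opening: 0.0595
```

```bash
python3 - <<'E'
from h import *
goto([.680,-.128,.138])
p=shot('wrist');save(p,'w10.png');black(p)
p=shot('side');save(p,'s10.png')
knobs(p,.067,0);black(p)
E
```

```text
t 38.95 pos [ 0.6834 -0.1248  0.2849] yaw 5.15 z [ 0.009 -0.002 -1.   ] f [-1.7  0.4 -0.8] op 0.0595
shift [-0.0024 -0.005   0.1469] turn [0.52 0.17 0.15]
fresh 0.75 [288.6, 24.8, 344.9, 87.2] knob [0.6715 0.0125 0.0915] 371 [0.017 0.017 0.008]
orange [476. 225.] [ 0.8714 -0.2543  0.067 ] 33
orange [494. 239.] [ 0.8724 -0.3083  0.067 ] 39
orange [512. 254.] [ 0.8719 -0.3626  0.0669] 38
orange [532. 270.] [ 0.8707 -0.4176  0.067 ] 42
orange [555. 288.] [ 0.8713 -0.4721  0.067 ] 47
fresh 0.61 [341.3, 188.6, 359.9, 210.0] knob [0.668  0.0122 0.0908] 27 [0.016 0.016 0.007]
```

View pics/w10.png

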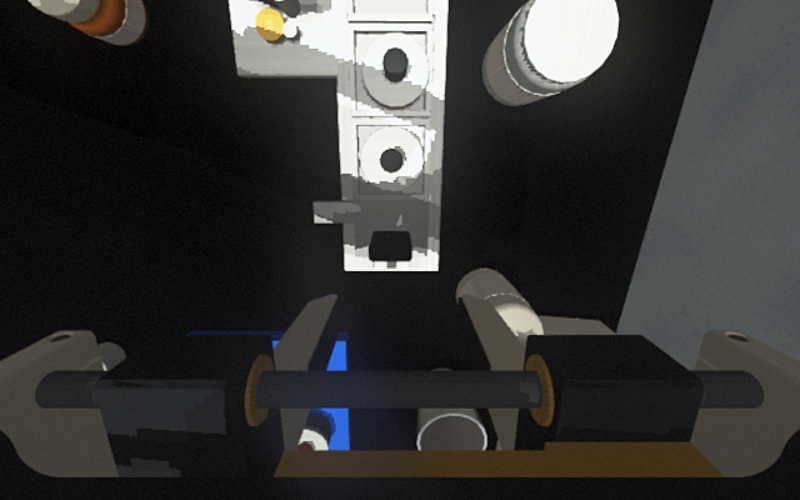

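View pics/s10.png

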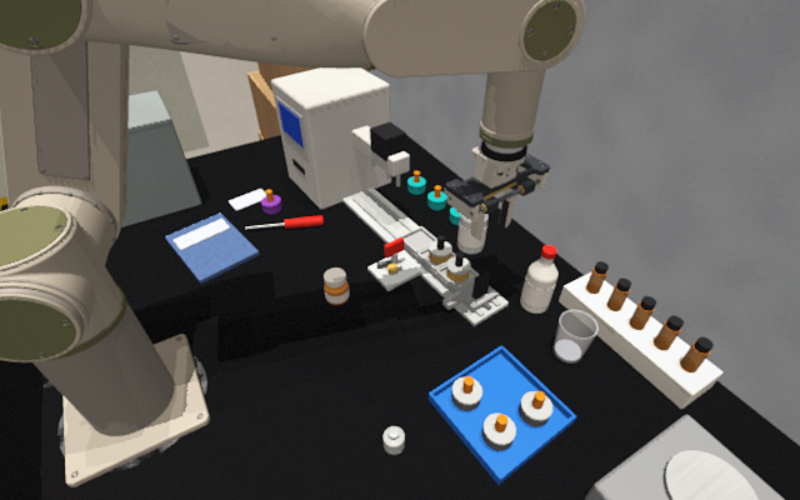

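Both views agree. Fresh cups are in nest 1 (wrist px 393,65) and nest 0 (391,160), and the three orange knobs are upright in the tray. The handle is at (390,245). Next I grip it and push the carriage home.

Emit:
{"name": "servo_tool", "arguments": {"series": [[-0.002,-0.005,0.03,0.5,0,0,0.3],[0,0,0.045,0,0,0,0.3],[0,0,0.03,0,0,0,0.3],[0,0,0,0,0,0,0.3]]}}

```text
time: 39.55
ee_pos: [0.6779, -0.1171, 0.1749]
tcp_rot: [-2.107, -2.327, 0.002]
contact_force: [-0.0, 0.7, -0.4]
opening: 0.0603
```

```bash
python3 - <<'E'
from h import *
goto([.680,-.128,.138])
E
```

```text
t 39.55 pos [ 0.6779 -0.1171  0.1749] yaw 5.66 z [-0.002  0.001 -1.   ] f [-0.   0.7 -0.4] op 0.0603
shift [-0.0111  0.0011  0.0369] turn [-0.13 -0.06  0.66]
```

Emit:
{"name": "servo_tool", "arguments": {"series": [[-0.01,0.001,0.018,0,0,0.6,0.3],[-0.001,0,0.014,0,0,0,0.3],[0,0,0,0,0,0,-1],[0,0,0,0,0,0,-1],[0,0,0,0,0,0,-1]]}}

```text
time: 40.05
ee_pos: [0.6807, -0.1242, 0.1462]
tcp_rot: [-2.114, -2.32, 0.001]
contact_force: [-17.2, -3.4, 2.9]
opening: 0.0413
```

Emit:
{"name": "servo_tool", "arguments": {"series": [[0,0,0,0,0,0,-1],[0,0,0,0,0,0,-1]]}}

```text
time: 40.25
ee_pos: [0.6783, -0.1244, 0.1461]
tcp_rot: [-2.112, -2.317, 0.008]
contact_force: [9.0, 0.3, -12.8]
opening: 0.036
```

```bash
python3 - <<'E'
from h import *
goto([.6585,.0995,.143])
E
```

```text
t 40.25 pos [ 0.6783 -0.1244  0.1461] yaw 5.31 z [-0.008  0.001 -1.   ] f [  9.    0.3 -12.8] op 0.036
shift [0.2247 0.001  0.0035] turn [-0.48 -0.08  0.31]
```

Emit:
{"name": "servo_tool", "arguments": {"series": [[0.015,0,0,0,0,0,-1],[0.025,0,0,0,0,0,-1],[0.03,0,0,0,0,0,-1],[0.03,0,0,0,0,0,-1],[0.03,0,0,0,0,0,-1]]}}

```text
time: 40.75
ee_pos: [0.6672, 0.0015, 0.1461]
tcp_rot: [2.123, 2.315, -0.011]
contact_force: [4.4, -2.5, -8.3]
opening: 0.0358
```

Emit:
{"name": "servo_tool", "arguments": {"series": [[0.03,0,0,0,0,0,-1],[0.025,0,0,0,0,0,-1],[0.015,0,0,0,0,0,-1],[0.01,0,0,0,0,0,-1]]}}

```text
time: 41.15
ee_pos: [0.6597, 0.0861, 0.1461]
tcp_rot: [2.119, 2.316, -0.011]
contact_force: [2.5, -2.9, -7.5]
opening: 0.0354
```

```bash
python3 - <<'E'
from h import *
goto([.6585,.0995,.143])
E
```

```text
t 41.15 pos [0.6597 0.0861 0.1461] yaw 5.11 z [-0.003 -0.007 -1.   ] f [ 2.5 -2.9 -7.5] op 0.0354
shift [ 0.0134 -0.      0.003 ] turn [-0.21  0.38  0.11]
```

Emit:
{"name": "servo_tool", "arguments": {"series": [[0.01,0,0,0,0,0,-1],[0.008,0,0,0,0,0,-1],[0.006,0,0,0,0,0,-1],[0.005,0,0,0,0,0,-1]]}}

```text
time: 41.55
ee_pos: [0.6581, 0.1066, 0.1462]
tcp_rot: [2.116, 2.304, -0.029]
contact_force: [0.4, -19.5, -5.4]
opening: 0.0361
```

```bash
python3 - <<'E'
from h import *
tcp()
E
```

```text
t 41.55 pos [0.6581 0.1066 0.1462] yaw 4.89 z [-0.003 -0.023 -1.   ] f [  0.4 -19.5  -5.4] op 0.0361
```

Emit:
{"name": "servo_tool", "arguments": {"series": [[0.006,0,0,0,0,0,-1],[0.004,0,0,0,0,0,-1],[0,0,0,0,0,0,0.3],[0,0,0,0,0,0,0.3],[0,0,0,0,0,0,0.3]]}}

```text
time: 42.05
ee_pos: [0.6599, 0.1066, 0.1491]
tcp_rot: [2.118, 2.288, -0.038]
contact_force: [0.3, 0.4, 0.1]
opening: 0.0551
```

Emit:
{"name": "servo_tool", "arguments": {"series": [[0,0,-0.04,0,0,0,0.3],[0,0,-0.045,0,1,0,0.3],[-0.012,-0.028,-0.045,0,0,0,0],[-0.012,-0.028,0,0,0,0,0],[-0.012,-0.028,0,0,0,0,0]]}}

```text
time: 42.55
ee_pos: [0.5816, 0.0714, 0.2824]
tcp_rot: [2.122, 2.302, -0.012]
contact_force: [-0.0, 0.3, 1.1]
opening: 0.0471
```

Emit:
{"name": "servo_tool", "arguments": {"series": [[0,0,0,0,0,0,0]]}}

```text
time: 42.65
ee_pos: [0.5801, 0.0707, 0.2843]
tcp_rot: [2.121, 2.3, -0.01]
contact_force: [0.8, -0.7, 0.2]
opening: 0.0467
```

```bash
python3 - <<'E'
from h import *
p=shot('wrist');save(p,'w11.png')
for uv,P in blobs(p,hsv(p,'red'),100):
    t=P[P[:,2]>np.percentile(P[:,2],90)-.006]
    vx,vy,x0,y0=cv2.fitLine(t[:,:2].astype(np.float32),2,0,.01,.01).ravel()
    print(uv,len(P),(t.min(0)+t.max(0))/2,np.degrees(np.arctan2(vy,vx)))
for d in env.place_of(p,'carriage_handle')[:2]: print(d['p'],d['uv'],atz(p,d['uv'],.071))
black(p)
goto([.5775,.0637,.24],95)
E
```

```text
[313.38484848 200.68939394] 656 [0.57723504 0.06400873 0.0846209 ] 4.12646
0.82 [391.7, 172.9] [0.6567818  0.09982721 0.071     ]
fresh 0.59 [373.7, 1.1, 435.1, 58.3] knob [0.6512 0.2405 0.0919] 445 [0.018 0.018 0.008]
t 42.8 pos [0.5822 0.0718 0.2833] yaw 4.66 z [ 0.005 -0.013 -1.   ] f [-0.2  1.  -0.5] op 0.0465
shift [-0.0071 -0.0055  0.0434] turn [ -0.41   0.75 -90.34]
```

View pics/w11.png

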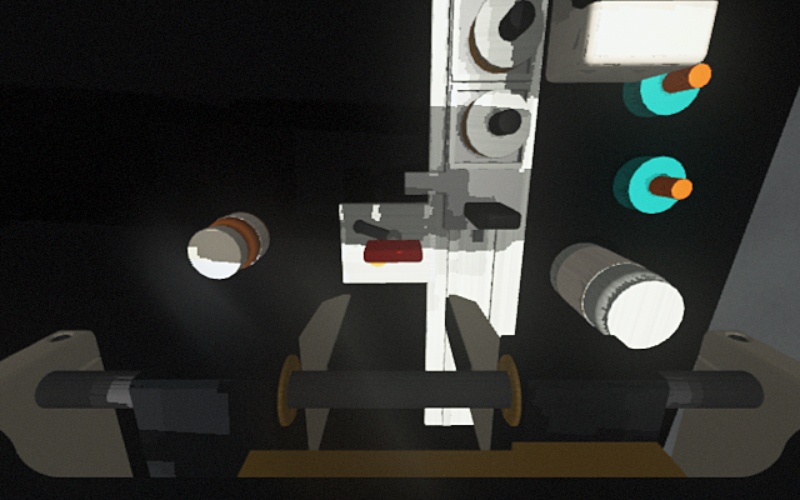

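The carriage is home: the handle is at px (490,216), about (0.657, 0.100), as at the start. The cups stand in nests 0 and 1 and the bar is still open at (393,251). I turn the wrist and take the bar.

Emit:
{"name": "servo_tool", "arguments": {"series": [[-0.007,-0.005,0,0,0,-8.2,0],[0,0,0,0,0,-8.2,0],[0,0,0,0,0,-8.2,0],[0,0,0,0,0,-8.2,0],[0,0,0,0,0,-8.2,0]]}}

```text
time: 43.3
ee_pos: [0.5815, 0.0674, 0.2815]
tcp_rot: [1.144, 2.918, -0.014]
contact_force: [-0.3, -0.1, 0.1]
opening: 0.0463
```

Emit:
{"name": "servo_tool", "arguments": {"series": [[0,0,0,0,0,-8.2,0],[0,0,0,0,0,-8.2,0],[0,0,0,0,0,-8.2,0],[0,0,0,0,0,-8.2,0],[0,0,0,0,0,-8.2,0]]}}

```text
time: 43.8
ee_pos: [0.5856, 0.0709, 0.2783]
tcp_rot: [-0.004, 3.141, -0.015]
contact_force: [0.2, 0.8, 0.4]
opening: 0.0465
```

Emit:
{"name": "servo_tool", "arguments": {"series": [[0,0,0,0,0,-8,0],[0,0,0,0,0,0,0]]}}

```text
time: 44.0
ee_pos: [0.5871, 0.0723, 0.277]
tcp_rot: [0.239, -3.131, 0.013]
contact_force: [-0.5, -0.1, -0.2]
opening: 0.0463
```

```bash
python3 - <<'E'
from h import *
goto([.5773,.0637,.2],94)
E
```

```text
t 44.0 pos [0.5871 0.0723 0.277 ] yaw 98.73 z [-0.001 -0.009 -1.   ] f [-0.5 -0.1 -0.2] op 0.0463
shift [ 0.0108 -0.0064  0.0771] turn [-0.49 -0.12  4.73]
```

Emit:
{"name": "servo_tool", "arguments": {"series": [[0.01,-0.006,0.03,0,0,4.5,0],[0,0,0.035,0,0,0,0],[0,0,0,0,0,0,0]]}}

```text
time: 44.3
ee_pos: [0.5804, 0.0657, 0.211]
tcp_rot: [-0.093, 3.139, -0.013]
contact_force: [-1.4, 0.1, -0.2]
opening: 0.0461
```

```bash
python3 - <<'E'
from h import *
goto([.5773,.0637,.143],94)
E
```

```text
t 44.3 pos [0.5804 0.0657 0.211 ] yaw 93.41 z [ 0.001 -0.008 -1.   ] f [-1.4  0.1 -0.2] op 0.0461
shift [ 0.0033 -0.0012  0.068 ] turn [-0.46  0.03 -0.59]
```

Emit:
{"name": "servo_tool", "arguments": {"series": [[0.003,-0.001,0.025,0,0,0,0],[0,-0.001,0.025,0,0,0,0],[0,0,0.015,0,0,0,0],[0,0,0.003,0,0,0,0]]}}

```text
time: 44.7
ee_pos: [0.5814, 0.0642, 0.1459]
tcp_rot: [-0.079, 3.135, -0.012]
contact_force: [-0.9, 0.1, -0.7]
opening: 0.0463
```

```bash
python3 - <<'E'
from h import *
goto([.5773,.0637,.143],94)
E
```

```text
t 44.7 pos [0.5814 0.0642 0.1459] yaw 92.88 z [ 0.005 -0.007 -1.   ] f [-0.9  0.1 -0.7] op 0.0463
shift [ 0.0041 -0.0003  0.0029] turn [-0.44  0.29 -1.12]
```

Emit:
{"name": "servo_tool", "arguments": {"series": [[0.004,0,0.002,0,0,0,-0.3],[0,0,0,0,0,0,-1],[0,0,0,0,0,0,-1],[0,0,0,0,0,0,-1],[0,0,0,0,0,0,-1]]}}

```text
time: 45.2
ee_pos: [0.5798, 0.0637, 0.1487]
tcp_rot: [-0.076, 3.13, -0.014]
contact_force: [0.7, -4.8, -4.4]
opening: 0.0121
```

Emit:
{"name": "servo_tool", "arguments": {"series": [[0,0,0,0,0,7,-1],[0,0,0,0,0,7,-1],[0,0,0,0,0,7,-1],[0,0,0,0,0,7,-1]]}}

```text
time: 45.6
ee_pos: [0.5805, 0.0633, 0.1489]
tcp_rot: [0.698, 3.047, -0.011]
contact_force: [4.7, -2.3, -5.4]
opening: 0.018
```

```bash
python3 - <<'E'
from h import *
goto([.5773,.0637,.143],4)
E
```

```text
t 45.6 pos [0.5805 0.0633 0.1489] yaw 64.18 z [ 0.014 -0.011 -1.   ] f [ 4.7 -2.3 -5.4] op 0.018
shift [ 0.0031 -0.001   0.0059] turn [ 0.32  0.98 60.18]
```

Emit:
{"name": "servo_tool", "arguments": {"series": [[0.002,0,0.002,0,0,8,-1],[0,0,0,0,0,8,-1],[0,0,0,0,0,8,-1],[0,0,0,0,0,8,-1]]}}

```text
time: 46.0
ee_pos: [0.5807, 0.0627, 0.1493]
tcp_rot: [1.522, 2.719, -0.008]
contact_force: [6.2, -8.6, -5.2]
opening: 0.0355
```

Emit:
{"name": "servo_tool", "arguments": {"series": [[0,0,0,0,0,8,-1],[0,0,0,0,0,8,-1],[0,0,0,0,0,8,-1],[0,0,0,0,0,6,-1],[0,0,0,0,0,0,-1]]}}

```text
time: 46.5
ee_pos: [0.5813, 0.0511, 0.1496]
tcp_rot: [2.189, 2.195, -0.022]
contact_force: [-6.3, -7.0, 3.8]
opening: 0.0174
```

```bash
python3 - <<'E'
from h import *
goto([.5773,.0637,.143],4)
E
```

```text
t 46.5 pos [0.5813 0.0511 0.1496] yaw 0.18 z [ 0.019 -0.039 -0.999] f [-6.3 -7.   3.8] op 0.0174
shift [ 0.0128 -0.004   0.006 ] turn [ 1.03  2.28 -3.84]
```

Emit:
{"name": "servo_tool", "arguments": {"series": [[0,0,0,0,0,0,0],[0,0,0,0,0,0,0],[0,0,-0.04,0,0,0,0],[0,0,-0.045,1,2,-4,0],[0,0,-0.045,0,0,0,0]]}}

```text
time: 47.0
ee_pos: [0.5755, 0.0548, 0.275]
tcp_rot: [-2.13, -2.297, 0.02]
contact_force: [0.7, -0.3, 1.2]
opening: 0.0459
```

```bash
python3 - <<'E'
from h import *
p=shot('wrist');save(p,'w12.png')
for uv,P in blobs(p,hsv(p,'red'),100):
    t=P[P[:,2]>np.percentile(P[:,2],90)-.006]
    vx,vy,x0,y0=cv2.fitLine(t[:,:2].astype(np.float32),2,0,.01,.01).ravel()
    print(uv,len(P),(t.min(0)+t.max(0))/2,np.degrees(np.arctan2(vy,vx)))
for d in env.place_of(p,'carriage_handle')[:2]: print(d['p'],d['uv'],atz(p,d['uv'],.071))
goto([.5773,.0637,.143],5)
E
```

```text
[323.11254613 190.83210332] 541 [0.57699118 0.06361163 0.08465228] -85.02709
0.73 [409.2, 158.5] [0.66070242 0.10314157 0.071     ]
t 47.1 pos [0.5795 0.0549 0.2829] yaw 4.18 z [ 0.001 -0.004 -1.   ] f [0.5 0.  0.9] op 0.0465
shift [ 0.0095 -0.0016  0.1399] turn [ 0.01  0.24 -0.82]
```

View pics/w12.png

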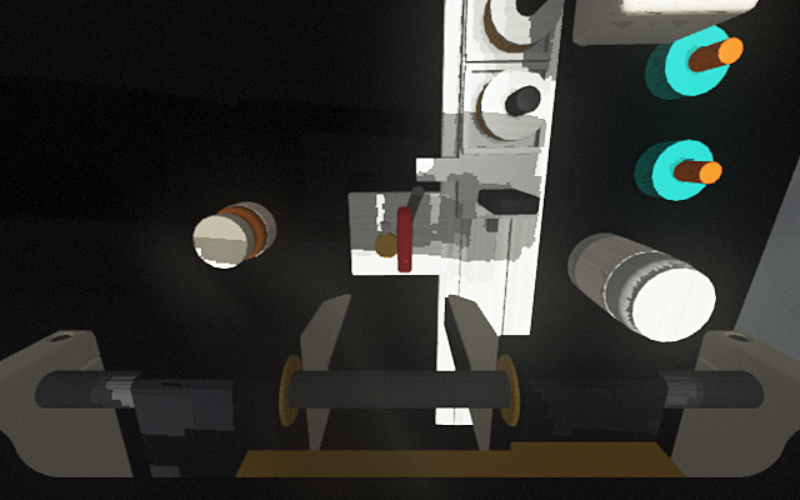

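The bar is at px (405,239), at 94.97° world, which is the locked detent. Last check of the cups and the handle position from the side and top cameras.

Emit:
{"name": "servo_tool", "arguments": {"series": [[0,0,-0.05,0,0,0,0],[0,-0.04,-0.03,0,0,0,0],[0,-0.04,0,0,0,0,0],[0,-0.04,0,0,0,0,0],[0,0,0,0,0,0,0]]}}

```text
time: 47.6
ee_pos: [0.457, 0.0475, 0.3575]
tcp_rot: [2.133, 2.299, 0.002]
contact_force: [0.7, 1.6, -0.3]
opening: 0.0468
```

```bash
python3 - <<'E'
from h import *
tcp()
for n in('wrist','side','top'):
    p=shot(n)
    for d in env.place_of(p,'carriage_handle')[:1]: print(n,d['p'],atz(p,d['uv'],.071))
    for d in env.place_of(p,'spent0_mid')[:5]: print(' spent',round(d['p'],2),np.round(d['uv']),atz(p,d['uv'],.036))
    for d in env.place_of(p,'fresh0_mid')[:5]: print(' fresh',round(d['p'],2),np.round(d['uv']),atz(p,d['uv'],.061))
    if n=='side': save(p,'s12.png')
E
```

```text
t 47.6 pos [0.457  0.0475 0.3575] yaw 4.3 z [ 0.005 -0.003 -1.   ] f [ 0.7  1.6 -0.3] op 0.0468
wrist 0.67 [0.66049365 0.09909596 0.071     ]
side 0.66 [0.64944759 0.08303109 0.071     ]
 spent 0.93 [427. 325.] [ 0.59434638 -0.38537092  0.036     ]
 fresh 0.62 [307. 161.] [0.64411007 0.2349627  0.061     ]
top 0.88 [0.65060546 0.10165032 0.071     ]
 spent 0.63 [471. 197.] [ 0.59625457 -0.38924661  0.036     ]
 fresh 0.66 [249. 181.] [0.63934508 0.23198443 0.061     ]
```

View pics/s12.png

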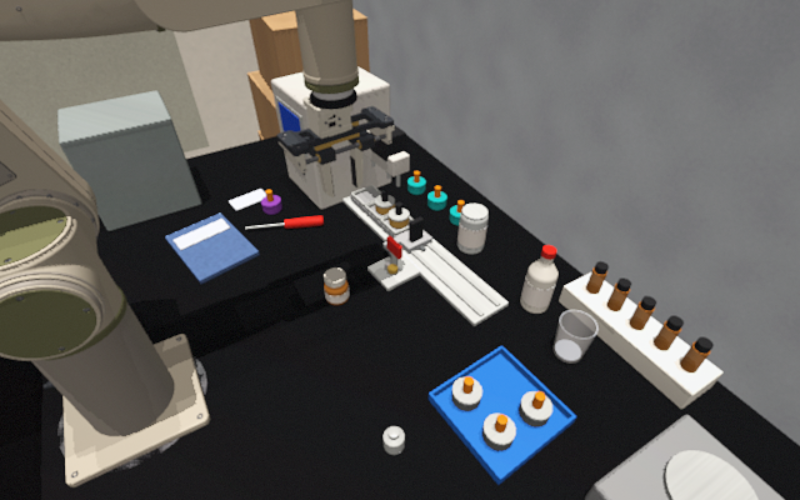

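The picture matches the goal. The handle is at (416,230) and the bar at (394,247), as at the start. The fresh cups are in the carriage and the three spent cups stand in the tray. Handing in.

```bash
python3 -c "
from cell import env; print(env.finish_job())"
```

```text
the job is handed in; nothing more can be done
None
```

I did the whole job and handed it in at about 48 s of robot time; no verdict was reported. I opened the lock and pulled the carriage out to its stop. The three spent cups went into the blue tray and the two fresh cups into nests 0 and 1. Then I pushed the carriage home until it met about 20 N at the stop and turned the lock back.

**Last checks:**
- **Lock:** the bar measured 94.97° in the world frame, parallel to the slide, so it is in its locked position.
- **Carriage:** the handle sits at the same pixel in the side picture as at the start. The calibrated wrist estimate agrees, at (0.660, 0.099) m against (0.659, 0.099) m. The detection networks on the side and top cameras put the handle 10–20 mm away from that. I put that down to network error, because the picture and the lock agree with home.
- **Cups:** all five look upright and in place in the last side picture. The networks reported only one spent and one fresh cup per picture, so the other cups are confirmed by eye only.
- **Bystanders:** they appear where they were, and the gripper is open and clear of everything.

**Mended on the way:** the first grip on one fresh cup was off-centre, so I set the cup down and gripped it again. The lock bar also slipped partly in the jaws while I turned it back, but it still dropped into its locked position.

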